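Turn the backwards tea tray round in its case

ROBOT

A 6-joint arm with a two-finger parallel gripper is mounted at the origin on the work surface. World frame = base frame: x ahead of the robot, y to its left, z up, the work surface at z = 0. Lengths are in m, angles in degrees, forces in N, time in s.
With the tool pointing down it reaches from about 0.35 to 0.875 m from the base axis. Payload 4.2 kg.
Tool frame: the origin (TCP) lies midway between the tips of the shut fingers; the grasp point (between the pads) lies r.pinch_z behind it (r.pinch_z is the distance from the TCP to the grasp point, in m); z points along the fingers, y is the direction in which the jaws open and shut (so a half turn about z gives the same grasp; the last joint's range is limited). The gripper opens to 87 mm and grips with 3 to 60 N. Pads are 19 mm wide; open, the fingers measure 117 mm over their backs; the gripper's body (75 mm by 190 mm) begins 51 mm behind the grasp point.
Start: joints at [84.202, 22.042, 0.453, 0, -68.411, -14.817], TCP at [0.22, 0.585, 0.192] pointing down, gripper open.
Joint ranges: [-179.83, 179.83], [-69.29, 118.12], [-61.27, 80.66], [-181.25, 117.63], [-171.15, -9.14], [-177.46, 177.46]. Speed limits (degrees/s): [159.86, 159.86, 180, 180, 180, 180].

INTERFACE

Orientations are given as a 3x3 rotation matrix whose columns are the frame's x, y, z axes.
In Python, from station import r gives the robot as it stands. The module is installed in compiled form; this text tells all that it offers.
- The arm moves only by the tool play_rows, never from a script. Its argument "deltas" is a list of rows, each a list of 7 numbers: the shift along the tool's x, y, z in units of 25 mm (1.0 is 25 mm), then the turn, a rotation vector about the tool's x, y, z in units of 5 degrees (1.0 is 5 degrees), then the finger opening in mm, from 0 to 87. In form: [[tx, ty, tz, wx, wy, wz, fingers], ...]. A call has 1 to 12 rows; each row is the pose to reach, as a shift and turn from the pose commanded when the call began, along the tool's axes at that moment; what a row does not reach only later rows make up. A row lasts 1/10 s, in which the tool goes at most 50 mm and 8.59 degrees, less where a joint would pass 70% of its speed; a pose out of reach is approached as far as the arm can. A call with a gripper value outside its range is refused whole. The fingers move at their own pace and stop on an object; the grip force is fixed at half the most. Time passes only in rows, so rows that repeat a pose let the fingers close. It gives the time, the measured TCP pose, the force and the opening at its end, in the units of the state.
- r.sense(): the state, without advancing time (a new reading comes with each control period).
- r.capture(name): name is "side" or "top"; returns a dict with "pixels" (480x640x3 uint8, red, green, blue), "camera_matrix" (3x3 intrinsics, pixels), "R" (3x3) and "t" (3): a world point X has camera coordinates R X + t. Camera axes: x right, y down, z forward; pixel columns grow to the right and rows downward; lengths in m; the calibration is good to about 2 mm. A picture is of the moment at which its call begins. There is no depth.
- r.finish_job(): hands the job in, once; it reports no verdict.
Trained networks look in the newest picture that a camera, given by its name, has taken for a name from the list of things; names that differ only in an ending like _2 or _b are one class to them, and where a whole thing is asked for, a point or a joint stands for the part that bears it (a point fixed in the world has none). Each returns a list of dicts, best first, with "score" (0 to 1); they miss things now and then, are a little off and sometimes report something else, mostly with a low value. They report only what shows in the picture. A call takes as long as a camera call. They do not tell look-alikes from the thing itself.
- r.spot_in(camera, target): "centre" ([x, y, z] in m, in world coordinates, good to about 4 mm: the middle of the surface that is visible of it).
- r.cut_out(camera, target): "region" (480x640 bool, what is visible of it).
The state is a dict: "time_s": time; "joints": joint angles; "joint_velocities": joint speeds; "effort": joint torques, N m; "tcp_pos": TCP position; "ee_rot": TCP orientation; "wrist_force": force on the tool from outside, world axes, zero at the start; "moment": the same for the moment, N m; "gripper_width": opening from 0.0 (shut) to 1.0 (fully open).
Only numpy, scipy, OpenCV 4.12 (cv2) and the standard library are available. Lean on these libraries where they do the work, as an engineer would, in place of code of your own. Each camera call takes 0.05 s, during which the arm holds its last target.

TASK

One of the two tea trays was pushed into its wooden case back to front, so its blank end sticks out. Pull it right out, turn it round and slide it fully home in the same case with its pull tab facing out, flush like its neighbour. Do not tip the tray so far that its sachets spill, and leave the other case's tray, the mug, the shakers and the pump bottle where they are.

Things in the scene. Friction and masses are not known exactly. Their poses are not given: they have to be found in the camera images.
- case_a: Plywood case (sleeve) of the backwards tray, fixed to the counter, 158 long (x) x 75 wide (y) x 59 high mm; the nearer or farther of two. Origin: centre of its underside. Its x points inward from the open mouth at x = -79 mm; inner face of the closed back at x = +73 mm. Side walls and roof 6 mm, floor 4 mm; inside 152 deep, 63 wide, 49 high.
- tray_a: Loose light-wood tray to be reversed, about 0.3 kg, open-topped, full of paper sachets; body 150 long (x) x 56 wide (y) x 44 high (z) mm. Origin: centre of its underside. At the start its blank +x end sticks 36 to 52 mm out of the mouth. When right, its x points as the case's does and it stops against the case's back, origin at about x = -2, y = 0, z = 4 mm of the case.
- tray_a_pull (a point): Middle of the outer end face of tray_a's wooden pull tab (hidden in the case at first): 105 mm from the tray's origin along its -x, 24 mm above its underside. The tab stands 30 mm out of the -x end, 18 wide (y), 26 high (11 to 37 mm above the underside).
- tray_a_plain (a point): Middle of tray_a's blank end face: 75 mm from the tray's origin along its +x, 24 mm above its underside.
- case_b: The neighbouring case, identical to case_a and fixed; the two stand side by side, mouths the same way, 125 to 135 mm between centre lines.
- tray_b: The neighbouring tray, identical to tray_a, loose, already right way round and home in case_b, its tab standing out. Leave it alone.
- mug: White ceramic mug, 82 mm across, 90 mm high. Origin: centre of its underside. Leave it alone.
- shaker_salt: Glass shaker with a steel cap, 46 mm across, 84 mm high. Origin: centre of its underside. Leave it alone.
- shaker_pepper: A second glass shaker, same as the first. Leave it alone.
- sanitizer: White pump bottle, 72 mm across, 180 mm high. Origin: centre of its underside. Leave it alone.
There are look-alikes about, which are no part of the job. What is shaped like the tray_a but blue is not meant. What is shaped like the case_a but yellow is not meant.

How it is judged:
By the outcome, as a careful person would: the job done as asked, in the order asked, and still so for the second after the job is handed in, with the robot touching nothing.
It also fails if it takes over 72 s, if anything falls off the work surface, if the arm or the gripper's body presses on something with over 40 N, if the wrist force passes 120 N, or if a joint passes its speed limit or range.

## Working session

There is one attempt and no reset: what is moved stays moved. The work goes in short steps, Python scripts to look and compute and a tool call to move; the robot and the scene stay as the last step left them, time stands still between calls to the robot, and variables do not carry over. Pictures are saved under pics/ and viewed, and the job is handed in when it is done.

Besides the shell and the picture viewer there is one more tool, called after "Emit:" as a command line: name --pt "numbers of a row" for each row, then --argument value for the rest. play_rows: Moves the arm, as the interface text tells. Its arguments: {"type":"object","properties":{"deltas":{"type":"array","items":{"type":"array","items":{"type":"number"}}}},"required":["deltas"]}

```bash
mkdir -p pics; python3 - <<'E'
from station import r
import cv2
s=r.sense(); print(s, r.pinch_z)
for c in ("side","top"):
    d=r.capture(c); cv2.imwrite(f"pics/{c}0.png",d["pixels"][:,:,::-1]); print(c,d["camera_matrix"],d["R"],d["t"])
    for n in ["case_a","tray_a","tray_a_plain","tray_a_pull","mug","shaker_salt","sanitizer"]:
        print(n,[(x["score"],x["centre"]) for x in r.spot_in(c,n)])
E
```

```text
{'time_s': 0.0, 'joints': array([ 8.42017706e+01,  2.20911414e+01,  3.78216431e-01, -2.88291304e-02,
       -6.84108100e+01, -1.48157493e+01]), 'joint_velocities': array([ 0.07159905,  0.01872346, -0.08483654, -0.0246493 , -0.13393881,
        0.05922959]), 'effort': array([ 3.80142808e-05, -3.90664673e+01,  1.87405086e+01,  4.22010407e+00,
        1.10142879e-02, -1.90279297e-04]), 'tcp_pos': array([0.21980099, 0.58434798, 0.19104541]), 'ee_rot': array([[ 9.35908326e-01, -3.52243010e-01, -6.83639060e-04],
       [-3.52243659e-01, -9.35905973e-01, -2.10122259e-03],
       [ 1.00319090e-04,  2.20735924e-03, -9.99997559e-01]]), 'wrist_force': array([-0.57388864,  0.20632838, -1.13783301]), 'moment': array([-0.0213987 ,  0.02130443,  0.00299881]), 'gripper_width': 0.9989447236459449} 0.0187
side [[441.85213612   0.         316.46029881]
 [  0.         441.85213612 243.12554543]
 [  0.           0.           1.        ]] [[ 0.89670236 -0.44263137 -0.00153067]
 [-0.31065751 -0.62687297 -0.71450835]
 [ 0.31530428  0.64117684 -0.69962524]] [-0.50944305  0.23493243  0.82481667]
case_a [(0.92
[... 624 characters left out ...]
554.63326021 236.31498274]
 [  0.           0.           1.        ]] [[ 0.00153971 -0.99961904 -0.02755714]
 [-0.98475526  0.0032776  -0.17391473]
 [ 0.17393879  0.02740482 -0.98437507]] [0.05897373 0.60787776 1.11210233]
case_a [(0.84, [0.4588, 0.083, 0.0595]), (0.7, [0.583, 0.0966, 0.0637])]
tray_a [(0.59, [0.5932, -0.0007, 0.0378]), (0.56, [0.7676, 0.1264, 0.0381]), (0.47, [0.4651, -0.0083, 0.0392])]
tray_a_plain [(0.89, [0.5951, 0.002, 0.0412]), (0.6, [0.7686, 0.1296, 0.0364])]
tray_a_pull [(0.94, [0.5915, 0.0009, 0.0439]), (0.68, [0.7671, 0.126, 0.0392])]
mug [(0.84, [0.5004, 0.4687, 0.0385])]
shaker_salt [(0.91, [0.4236, -0.3271, 0.0805])]
sanitizer [(0.84, [0.5982, -0.3386, 0.1261])]
```

View pics/side0.png

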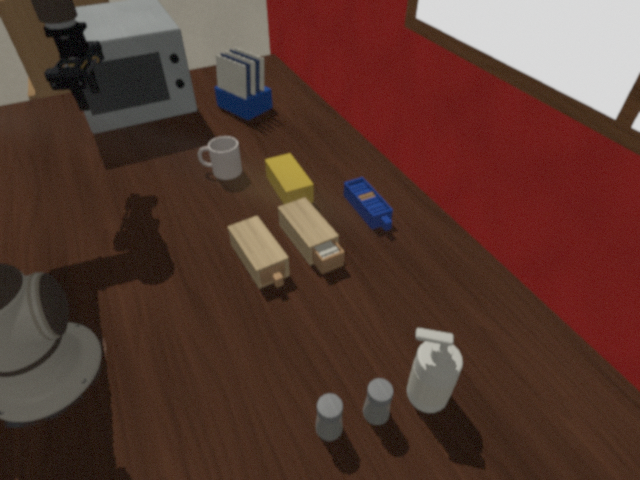

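View pics/top0.png

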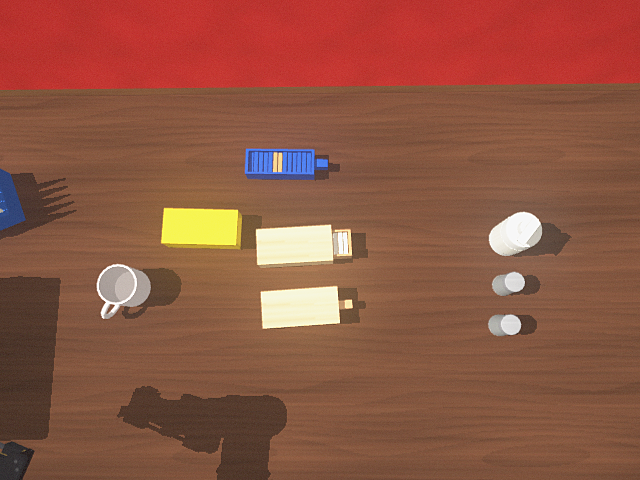

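```bash
cat > h.py <<'E'
import numpy as np, cv2
from station import r
def bp(d,u,v,z):
    K,R,t=d["camera_matrix"],np.array(d["R"]),np.array(d["t"])
    ray=R.T@np.linalg.solve(K,[u,v,1.]); c=-R.T@t
    return c+ray*(z-c[2])/ray[2]
def pj(d,X):
    p=d["camera_matrix"]@(np.array(d["R"])@np.array(X)+d["t"]); return p[:2]/p[2]
def crop(d,name,u0,v0,w,h,s):
    im=d["pixels"][v0:v0+h,u0:u0+w,::-1]
    cv2.imwrite(name,cv2.resize(im,None,fx=s,fy=s,interpolation=cv2.INTER_CUBIC))
E
python3 - <<'E'
from h import *
for c,b in (("top",(240,210,130,130)),("side",(215,190,140,110))):
    d=r.capture(c); crop(d,f"pics/{c}_c1.png",*b,5 if c=="side" else 4)
    for n in ["case_a","tray_a"]:
        for o in r.cut_out(c,n):
            m=o["region"].astype(np.uint8); k=m.sum()
            print(c,n,o["score"],k,cv2.boundingRect(m),cv2.minAreaRect(cv2.findNonZero(m)))
E
```

```text
top case_a 0.93 3086 (161, 208, 82, 41) ((201.5052032470703, 228.25010681152344), (80.50336456298828, 39.34563064575195), 1.1934893131256104)
top case_a 0.77 2857 (261, 287, 79, 42) ((299.8756408691406, 307.2588806152344), (37.26220703125, 76.94680786132812), 85.91438293457031)
top case_a 0.69 2983 (256, 225, 78, 43) ((294.4866027832031, 246.2051544189453), (39.867923736572266, 76.42109680175781), 87.39744567871094)
top tray_a 0.58 538 (332, 229, 20, 30) ((341.4747314453125, 243.5953369140625), (28.319744110107422, 18.96299934387207), 86.42366790771484)
top tray_a 0.47 123 (339, 300, 14, 10) ((345.5, 304.5), (9.0, 13.0), 90.0)
side case_a 0.9 1685 (265, 154, 49, 51) ((289.4184265136719, 180.74249267578125), (60.92633056640625, 36.09720993041992), 58.392494201660156)
side case_a 0.86 2053 (278, 198, 61, 67) ((304.3241271972656, 227.11033630371094), (64.9465560913086, 40.75308609008789), 49.76364517211914)
side case_a 0.61 2374 (228, 217, 62, 72) ((259.0321960449219, 250.36480712890625), (72.9805679321289, 43.04150390625), 58.392494201660156)
side tray_a 0.82 432 (260, 263, 25, 24) ((272.0, 274.5), (23.0, 24.0), 90.0)
```

View pics/top_c1.png

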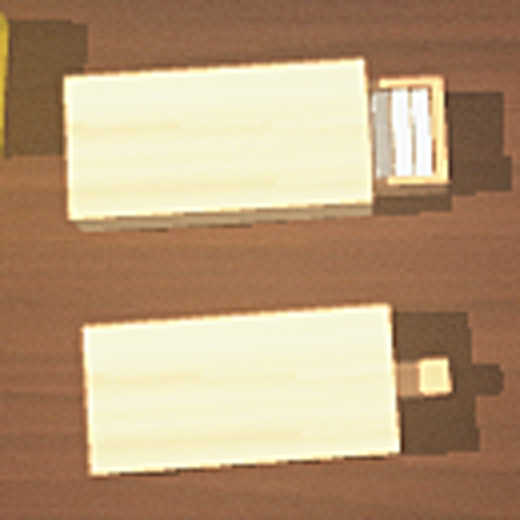

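View pics/side_c1.png

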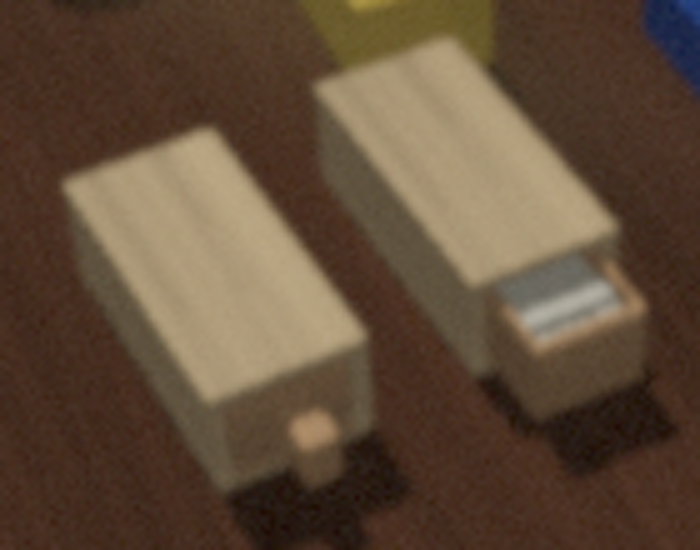

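```bash
python3 - <<'E'
from h import *
d=r.capture("top"); e=r.capture("side")
f=lambda u,v,z:bp(d,240+(u+.5)/4-.5,210+(v+.5)/4-.5,z)
g=lambda u,v,z:bp(e,215+(u+.5)/5-.5,190+(v+.5)/5-.5,z)
for n,q in (("a",[(64,76),(364,60),(373,205),(69,219)]),("b",[(83,326),(389,305),(399,453),(91,474)])):
    P=np.array([f(u,v,.059) for u,v in q])[:,:2]; print(n,P.round(4).tolist(),P.mean(0))
    for i,j in ((1,0),(2,3)):
        D=P[j]-P[i]; print(np.linalg.norm(D),np.degrees(np.arctan2(D[1],D[0])))
    D=P[1]-P[2];print(np.linalg.norm(D),np.degrees(np.arctan2(D[1],D[0])))
print("tray a end",f(445,77,.048),f(449,184,.048)); print("tab b",f(451,358,.041),f(451,394,.041))
for n,q in (("a",[(318,90),(615,228),(475,285),(450,38)]),("b",[(65,185),(366,340),(213,400),(212,128)])):
    P=np.array([g(u,v,.059) for u,v in q])[:,:2]; print("side",n,P.round(4).tolist())
print("side tray",g(645,305,.048),g(540,352,.048))
E
```

```text
a [[0.6239, 0.1799], [0.6319, 0.0221], [0.5552, 0.0177], [0.5482, 0.1758]] [0.58977389 0.09891424]
0.15802860258357715 92.88794264261666
0.1582509395834185 92.53885904233972
0.07682432811838656 3.2615252173519136
b [[0.4926, 0.1675], [0.5033, 0.0098], [0.428, 0.0051], [0.4173, 0.1621]] [0.46029695 0.08611361]
0.15813318354179196 93.87899504966452
0.15731973275865396 93.91281938794681
0.0754152505983444 3.531087846098529
tray a end [ 0.62471993 -0.02069203  0.048     ] [ 0.56762036 -0.02220312  0.048     ]
tab b [ 0.47724744 -0.02257647  0.041     ] [ 0.45865456 -0.02237802  0.041     ]
side a [[0.55, 0.1718], [0.6326, 0.0226], [0.5602, 0.0177], [0.6242, 0.1799]]
side b [[0.4191, 0.1606], [0.5038, 0.0083], [0.4326, 0.0049], [0.4941, 0.1682]]
side tray [ 0.62682701 -0.0169675   0.048     ] [ 0.57225409 -0.02187317  0.048     ]
```

```bash
cat > g.py <<'E'
import sys; from h import *
from scipy.spatial.transform import Rotation as Ro
# usage: python g.py x y z yaw [cx cy cz cyaw] : delta from commanded pose (default: measured)
def Rm(yaw): 
    a=np.radians(yaw); x=np.array([np.cos(a),np.sin(a),0]); z=np.array([0,0,-1.]); return np.c_[x,np.cross(z,x),z]
def delta(t,yaw,c,cyaw):
    R0=Rm(cyaw); p=R0.T@(np.array(t)-c)/.025
    w=Ro.from_matrix(R0.T@Rm(yaw)).as_rotvec(degrees=True)/5
    return p.round(3),w.round(3)
def state():
    s=r.sense(); x=np.array(s["ee_rot"])[:,0]
    print("t",s["time_s"],"tcp",s["tcp_pos"].round(4),"yaw",np.degrees(np.arctan2(x[1],x[0])).round(2),"tilt",np.array(s["ee_rot"])[:,2].round(4),"F",s["wrist_force"].round(1),"M",s["moment"].round(2),"w",round(s["gripper_width"]*87,1),"j",s["joints"].round(1))
if __name__=="__main__":
    a=list(map(float,sys.argv[1:])); state(); print(delta(a[:3],a[3],a[4:7],a[7]))
E
python3 g.py .5955 -.0035 .13 -86.7 .22 .585 .192 -20.6
```

```text
t 1.2 tcp [0.22   0.585  0.1921] yaw -20.62 tilt [-1.e-04 -0.e+00 -1.e+00] F [-0.1  0.2 -1. ] M [ 0.01 -0.01 -0.02] w 87.2 j [ 84.2  22.    0.5  -0.  -68.4 -14.8]
(array([22.342, 16.75 ,  2.48 ]), array([ 0.  ,  0.  , 13.22]))
```

Emit:
play_rows --pt "22.34 16.75 0 0 0 13.22 87" --pt "22.34 16.75 0 0 0 13.22 87" --pt "22.34 16.75 0 0 0 13.22 87" --pt "22.34 16.75 0 0 0 13.22 87" --pt "22.34 16.75 0 0 0 13.22 87" --pt "22.34 16.75 0 0 0 13.22 87" --pt "22.34 16.75 0 0 0 13.22 87" --pt "22.34 16.75 0 0 0 13.22 87" --pt "22.34 16.75 0 0 0 13.22 87" --pt "22.34 16.75 0 0 0 13.22 87" --pt "22.34 16.75 0 0 0 13.22 87" --pt "22.34 16.75 0 0 0 13.22 87"

```text
time_s: 2.4
tcp_pos: [0.5435, 0.0772, 0.1925]
ee_rot: [[0.058, -0.998, 0.001], [-0.998, -0.058, 0.0], [-0.0, -0.001, -1.0]]
wrist_force: [0.6, 1.5, 0.2]
gripper_width: 0.998
```

Emit:
play_rows --pt "0 0 0 0 0 0 87" --pt "0 0 0 0 0 0 87"

```text
time_s: 2.6
tcp_pos: [0.5428, 0.0779, 0.1918]
ee_rot: [[0.054, -0.999, -0.001], [-0.999, -0.054, -0.0], [-0.0, 0.001, -1.0]]
wrist_force: [-0.1, 0.2, -0.6]
gripper_width: 1.001
```

```bash
python3 - <<'E'
from g import *
s=r.sense(); state(); print(delta([.5955,-.0035,.0093],-86.7,s["tcp_pos"],-86.7))
E
```

```text
t 2.6 tcp [0.5428 0.0779 0.1918] yaw -86.89 tilt [-6.e-04 -0.e+00 -1.e+00] F [-0.1  0.2 -0.6] M [ 0.11 -0.04 -0.04] w 87.1 j [ 25.1  14.6 -10.4  -0.  -65.  -22. ]
(array([ 3.37 , -1.916,  7.301]), array([0., 0., 0.]))
```

Emit:
play_rows --pt "3.37 -1.92 3 0 0 0 87" --pt "3.37 -1.92 3 0 0 0 87" --pt "3.37 -1.92 5 0 0 0 87" --pt "3.37 -1.92 6 0 0 0 87" --pt "3.37 -1.92 7.3 0 0 0 87" --pt "3.37 -1.92 7.3 0 0 0 87" --pt "3.37 -1.92 7.3 0 0 0 87" --pt "3.37 -1.92 7.3 0 0 0 87"

```text
time_s: 3.4
tcp_pos: [0.5972, -0.001, 0.0122]
ee_rot: [[0.059, -0.998, 0.005], [-0.998, -0.059, 0.001], [-0.0, -0.005, -1.0]]
wrist_force: [0.6, -0.7, -0.0]
gripper_width: 1.002
```

```bash
python3 - <<'E'
from g import *
state()
d=r.capture("top"); crop(d,"pics/t2.png",230,180,180,140,4)
d=r.capture("side"); crop(d,"pics/s2.png",215,130,200,150,4)
E
```

```text
t 3.4 tcp [ 0.5972 -0.001   0.0122] yaw -86.59 tilt [ 4.6e-03  7.0e-04 -1.0e+00] F [ 0.6 -0.7 -0. ] M [ 0.07 -0.06  0.01] w 87.1 j [ 15.4  29.7 -16.1   0.  -43.9 -12.1]
```

View pics/t2.png

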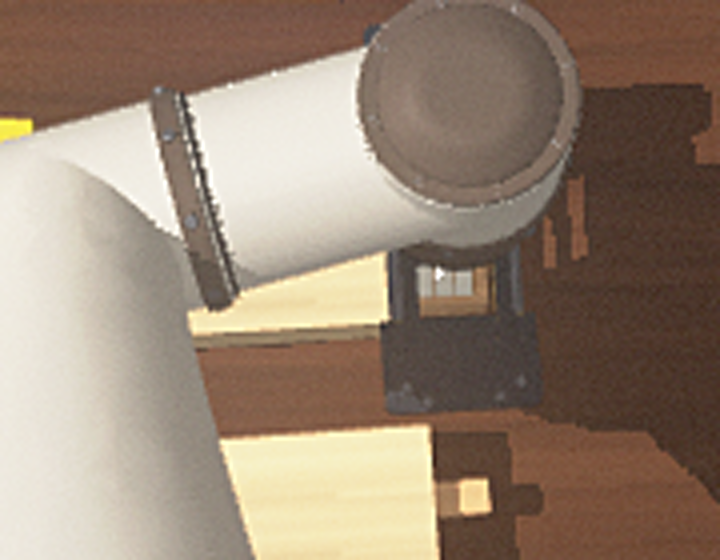

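View pics/s2.png

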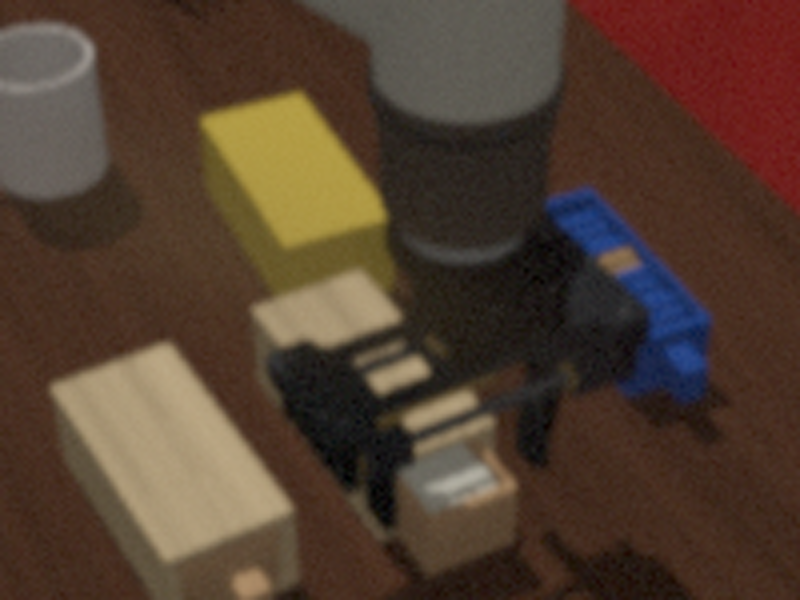

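Emit:
play_rows --pt "0 0 0 0 0 0 60" --pt "0 0 0 0 0 0 50" --pt "0 0 0 0 0 0 50" --pt "0 0 0 0 0 0 50" --pt "0 0 0 0 0 0 50" --pt "0 0 0 0 0 0 50" --pt "0 0 0 0 0 0 50" --pt "0 0 0 0 0 0 50"

```text
time_s: 4.3
tcp_pos: [0.5954, -0.0024, 0.0097]
ee_rot: [[0.057, -0.998, 0.0], [-0.998, -0.057, -0.0], [0.0, -0.0, -1.0]]
wrist_force: [0.5, -0.4, 0.7]
gripper_width: 0.641
```

```bash
python3 - <<'E'
from g import *
state()
E
```

```text
t 4.3 tcp [ 0.5954 -0.0024  0.0097] yaw -86.72 tilt [ 1.e-04 -1.e-04 -1.e+00] F [ 0.5 -0.4  0.7] M [-0.05 -0.04 -0.07] w 55.8 j [ 15.3  29.9 -16.3   0.  -43.9 -12.1]
```

Emit:
play_rows --pt "0.2 0 0 0 0 0 50" --pt "0.5 0 0 0 0 0 50" --pt "0.9 0 0 0 0 0 50" --pt "1.3 0 0 0 0 0 50" --pt "1.7 0 0 0 0 0 50" --pt "2.1 0 0 0 0 0 50" --pt "2.4 0 0 0 0 0 50" --pt "2.4 0 0 0 0 0 50"

```text
time_s: 5.1
tcp_pos: [0.5986, -0.064, 0.0097]
ee_rot: [[0.056, -0.998, -0.001], [-0.998, -0.056, -0.001], [0.001, 0.001, -1.0]]
wrist_force: [-0.3, -1.6, -0.1]
gripper_width: 0.642
```

```bash
python3 - <<'E'
from g import *
state()
d=r.capture("top"); crop(d,"pics/t3.png",250,180,180,140,4)
d=r.capture("side"); crop(d,"pics/s3.png",215,180,200,150,4)
E
```

```text
t 5.1 tcp [ 0.5986 -0.064   0.0097] yaw -86.8 tilt [-6.e-04 -9.e-04 -1.e+00] F [-0.3 -1.6 -0.1] M [-0.49 -0.07 -0.01] w 55.8 j [  9.3  30.4 -15.3   0.1 -44.4  -6.2]
```

View pics/s3.png

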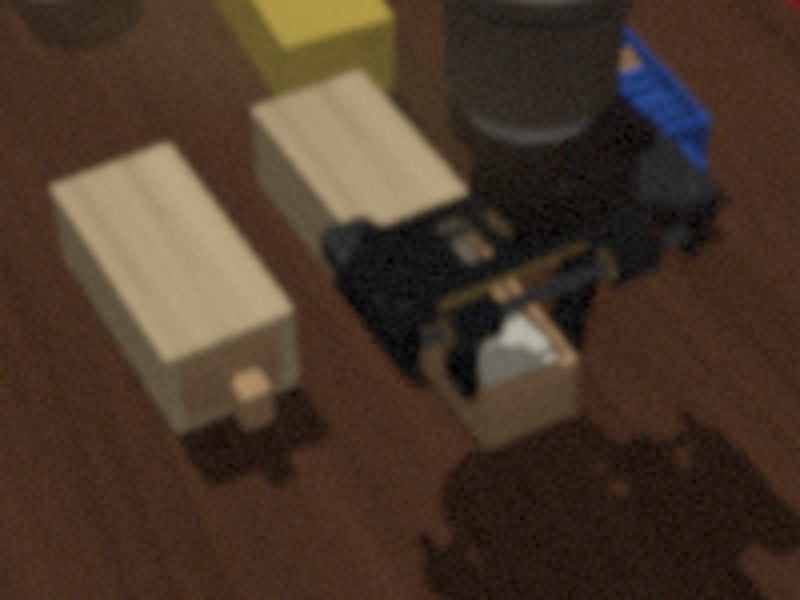

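Emit:
play_rows --pt "0.3 0 0 0 0 0 50" --pt "0.7 0 0 0 0 0 50" --pt "1.1 0 0 0 0 0 50" --pt "1.5 0 0 0 0 0 50" --pt "2.0 0 0 0 0 0 50" --pt "2.5 0 0 0 0 0 50" --pt "3 0 0 0 0 0 50" --pt "3.6 0 0 0 0 0 50" --pt "4.2 0 0 0 0 0 50" --pt "4.8 0 0 0 0 0 50" --pt "5.3 0 0 0 0 0 50" --pt "5.4 0 0 0 0 0 50"

```text
time_s: 6.4
tcp_pos: [0.6065, -0.1988, 0.0095]
ee_rot: [[0.055, -0.998, 0.0], [-0.998, -0.055, -0.0], [0.0, -0.0, -1.0]]
wrist_force: [-0.5, -0.0, -2.5]
gripper_width: 0.639
```

```bash
python3 - <<'E'
from g import *
state()
d=r.capture("top"); crop(d,"pics/t4.png",250,180,180,140,4)
d=r.capture("side"); crop(d,"pics/s4.png",215,180,200,150,4)
state()
E
```

```text
t 6.4 tcp [ 0.6065 -0.1988  0.0095] yaw -86.82 tilt [ 1.e-04 -1.e-04 -1.e+00] F [-0.5 -0.  -2.5] M [-0.06 -0.06  0.03] w 55.6 j [ -3.6  33.2  -9.8   0.  -47.1   6.8]
t 6.5 tcp [ 0.6064 -0.1975  0.0095] yaw -86.77 tilt [-2.e-04  1.e-04 -1.e+00] F [-0.5 -0.3 -2.7] M [-0.08  0.02 -0.01] w 55.7 j [ -3.5  33.1  -9.8  -0.  -47.1   6.8]
```

View pics/s4.png

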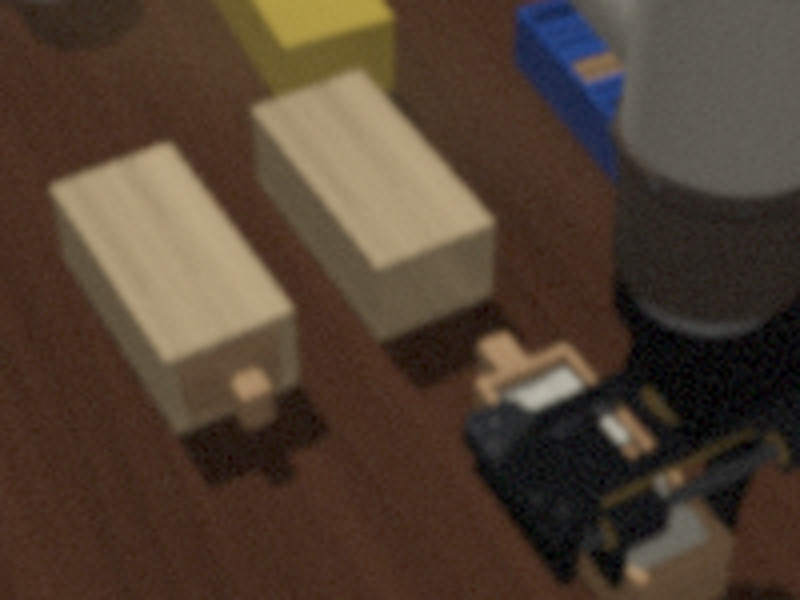

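View pics/t4.png

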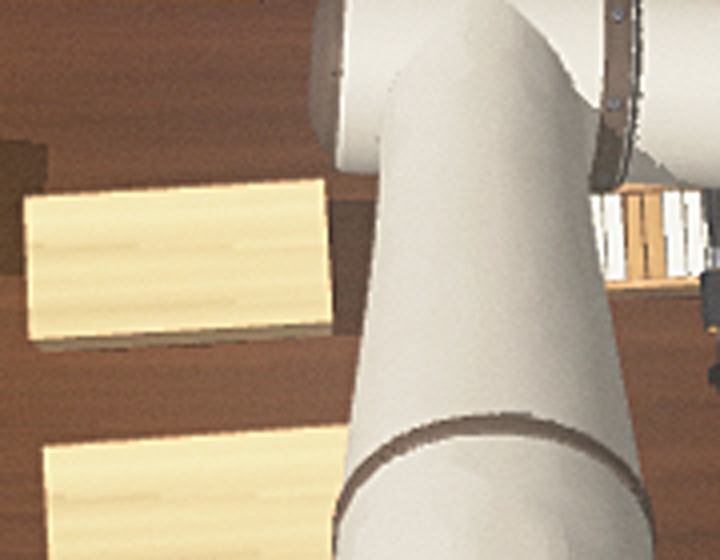

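Emit:
play_rows --pt "0 0 0.08 0 0 0 50" --pt "0 0 0.15 0 0 0 50" --pt "0 0 0.15 0 0 0 50"

```text
time_s: 6.8
tcp_pos: [0.6068, -0.1966, 0.0061]
ee_rot: [[0.058, -0.998, 0.0], [-0.998, -0.058, -0.0], [0.0, -0.0, -1.0]]
wrist_force: [0.6, -0.8, -2.1]
gripper_width: 0.642
```

Emit:
play_rows --pt "0 0 0 0 0 0 87" --pt "0 0 0 0 0 0 87" --pt "0 0 0 0 0 0 87" --pt "0 0 0 0 0 0 87" --pt "0 0 0 0 0 0 87" --pt "-0.6 0 -0.2 0 0 0 87" --pt "-1.2 0 -0.2 0 0 0 87" --pt "-1.8 0 -0.2 0 0 0 87" --pt "-2.28 0 -0.2 0 0 0 87" --pt "-2.28 0 -0.2 0 0 0 87"

```text
time_s: 7.8
tcp_pos: [0.6032, -0.1379, 0.011]
ee_rot: [[0.06, -0.998, -0.0], [-0.998, -0.06, 0.0], [-0.0, 0.0, -1.0]]
wrist_force: [0.6, -0.6, -0.4]
gripper_width: 0.996
```

```bash
python3 - <<'E'
from g import *
state()
d=r.capture("top"); crop(d,"pics/t5.png",280,180,200,150,4)
d=r.capture("side"); crop(d,"pics/s5.png",255,190,200,150,4)
E
```

```text
t 7.8 tcp [ 0.6032 -0.1379  0.011 ] yaw -86.55 tilt [-2.e-04  1.e-04 -1.e+00] F [ 0.6 -0.6 -0.4] M [ 0.01 -0.06 -0.02] w 86.6 j [  2.1  31.5 -12.7  -0.  -45.8   1.4]
```

View pics/s5.png

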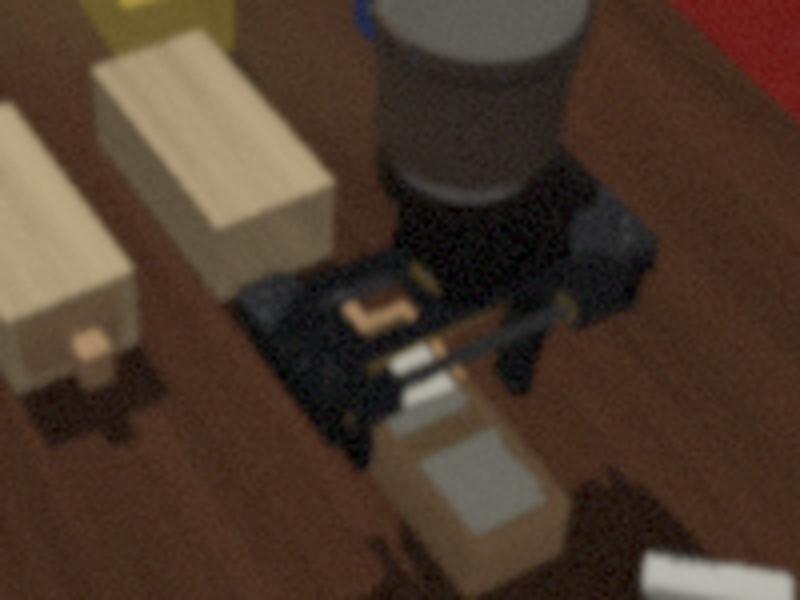

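View pics/t5.png

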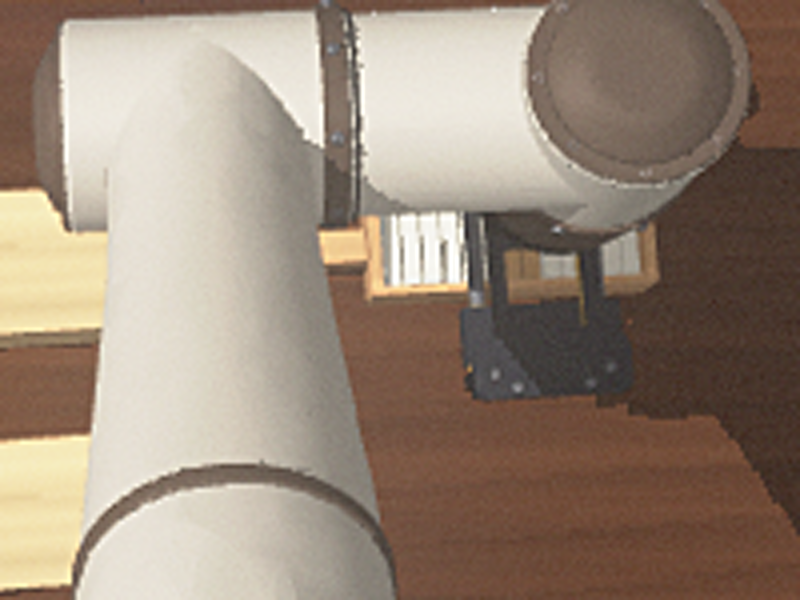

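Emit:
play_rows --pt "0 0 0.1 0 0 0 60" --pt "0 0 0.1 0 0 0 50" --pt "0 0 0.1 0 0 0 50" --pt "0 0 0.1 0 0 0 50" --pt "0 0 0.1 0 0 0 50" --pt "0 0 0.1 0 0 0 50" --pt "0 0 0.1 0 0 0 50" --pt "0 0 -0.2 0 0 0 50" --pt "0 0 -0.5 0 0 0 50" --pt "0 0 -0.8 0 0 0 50" --pt "0 0 -0.9 0 0 0 50"

```text
time_s: 9.0
tcp_pos: [0.6039, -0.14, 0.0347]
ee_rot: [[0.058, -0.998, 0.002], [-0.998, -0.058, -0.0], [0.0, -0.002, -1.0]]
wrist_force: [0.9, 0.2, -2.4]
gripper_width: 0.632
```

Emit:
play_rows --pt "0 0 0 0 0 1 50" --pt "0 0 0 0 0 2 50" --pt "0 0 0 0 0 3.5 50" --pt "0 0 0 0 0 5 50" --pt "0 0 0 0 0 6.5 50" --pt "0 0 0 0 0 8 50" --pt "0 0 0 0 0 9.6 50" --pt "0 0 0 0 0 11.2 50" --pt "0 0 0 0 0 12.8 50" --pt "0 0 0 0 0 14.4 50" --pt "0 0 0 0 0 16 50" --pt "0 0 0 0 0 17 50"

```text
time_s: 10.2
tcp_pos: [0.603, -0.14, 0.0335]
ee_rot: [[-0.99, -0.14, -0.0], [-0.14, 0.99, 0.0], [0.0, 0.0, -1.0]]
wrist_force: [0.1, 0.0, -3.1]
gripper_width: 0.636
```

```bash
python3 - <<'E'
from g import *
state()
d=r.capture("side"); crop(d,"pics/s6.png",255,190,200,150,4)
E
```

```text
t 10.2 tcp [ 0.603  -0.14    0.0335] yaw -171.98 tilt [-3.e-04  2.e-04 -1.e+00] F [ 0.1  0.  -3.1] M [ 0.12 -0.17 -0.06] w 55.3 j [  1.9  30.  -11.5  -0.  -48.5 -83.9]
```

View pics/s6.png

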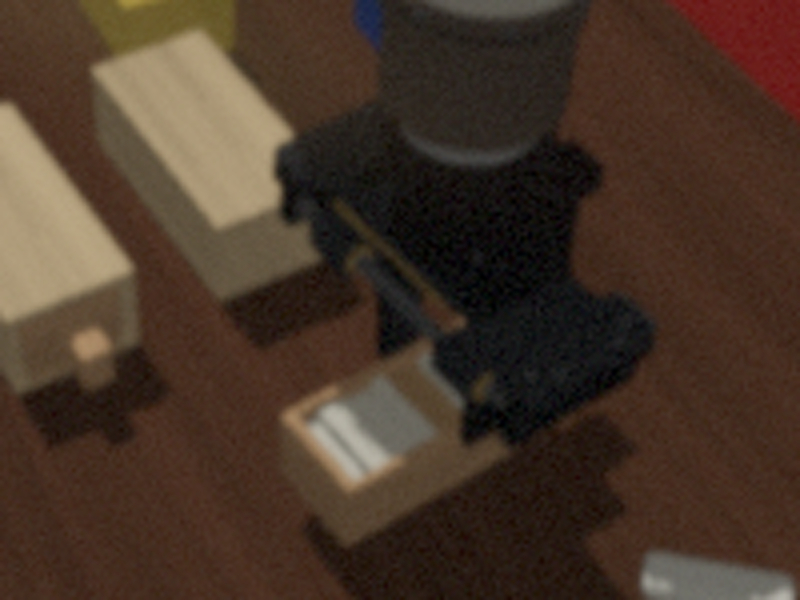

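Emit:
play_rows --pt "0 0 0 0 0 1 50" --pt "0 0 0 0 0 2 50" --pt "0 0 0 0 0 3.5 50" --pt "0 0 0 0 0 5 50" --pt "0 0 0 0 0 6.5 50" --pt "0 0 0 0 0 8 50" --pt "0 0 0 0 0 9.6 50" --pt "0 0 0 0 0 11.2 50" --pt "0 0 0 0 0 12.8 50" --pt "0 0 0 0 0 14.4 50" --pt "0 0 0 0 0 16 50" --pt "0 0 0 0 0 17 50"

```text
time_s: 11.45
tcp_pos: [0.6031, -0.14, 0.0335]
ee_rot: [[-0.227, 0.974, -0.0], [0.974, 0.227, 0.0], [0.0, -0.0, -1.0]]
wrist_force: [-0.4, -0.4, -3.1]
gripper_width: 0.638
```

Emit:
play_rows --pt "0 0 0.2 0 0 0 50" --pt "0 0 0.5 0 0 0 50" --pt "0 0 0.8 0 0 0 50" --pt "0 0 0.97 0 0 0 50" --pt "0 0 0.97 0 0 0 50" --pt "0 0 0.97 0 0 0 87" --pt "0 0 0.97 0 0 0 87" --pt "0 0 0.97 0 0 0 87" --pt "0 0 0.97 0 0 0 87" --pt "0 0 0.97 0 0 0 87"

```text
time_s: 12.45
tcp_pos: [0.6035, -0.1401, 0.0094]
ee_rot: [[-0.23, 0.973, 0.001], [0.973, 0.23, -0.0], [-0.0, 0.0, -1.0]]
wrist_force: [-0.5, 1.2, -0.2]
gripper_width: 0.966
```

Emit:
play_rows --pt "0 0 -0.3 0 0 0 87" --pt "0 0 -1 0 0 0 87" --pt "0 0 -2 0 0 0 87" --pt "0 0 -3 0 0 0 87" --pt "0 0 -3 0 0 -2 87" --pt "0 0 -3 0 0 -3.7 87" --pt "0 0 -3 0 0 -5.4 87" --pt "0 0 -3 0 0 -7.1 87" --pt "0 0 -3 0 0 -8.8 87" --pt "0 0 -3 0 0 -10.5 87" --pt "0 0 -3 0 0 -12 87" --pt "0 0 -3 0 0 -12 87"

```text
time_s: 13.65
tcp_pos: [0.6034, -0.1401, 0.0848]
ee_rot: [[-0.958, 0.288, 0.001], [0.288, 0.958, -0.0], [-0.001, 0.0, -1.0]]
wrist_force: [0.4, 0.0, 0.4]
gripper_width: 1.002
```

```bash
python3 - <<'E'
from g import *
state()
d=r.capture("top"); crop(d,"pics/t7.png",300,180,200,150,4)
d=r.capture("side"); crop(d,"pics/s7.png",255,190,200,150,4)
E
```

```text
t 13.65 tcp [ 0.6034 -0.1401  0.0848] yaw 163.28 tilt [ 8.e-04 -1.e-04 -1.e+00] F [0.4 0.  0.4] M [ 0.04 -0.15  0.02] w 87.1 j [   1.9   26.7   -8.6    0.   -54.7 -108.6]
```

View pics/s7.png

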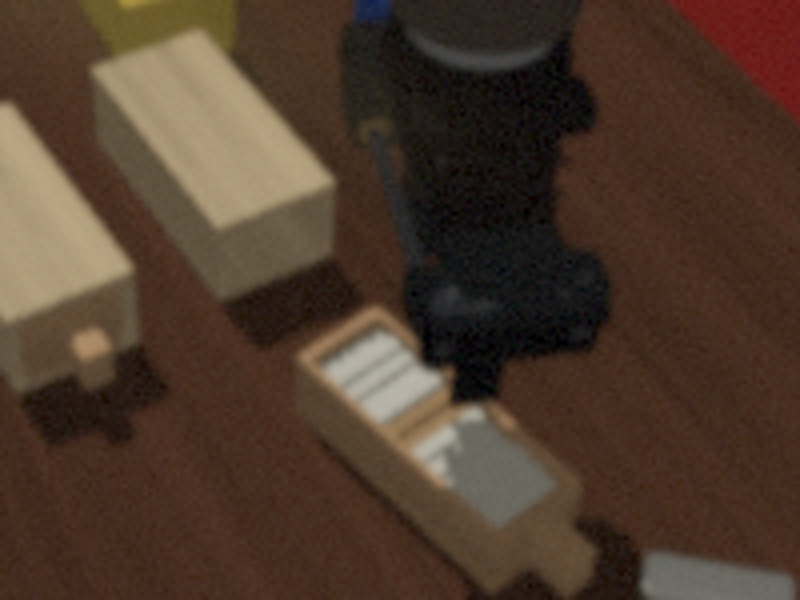

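View pics/t7.png

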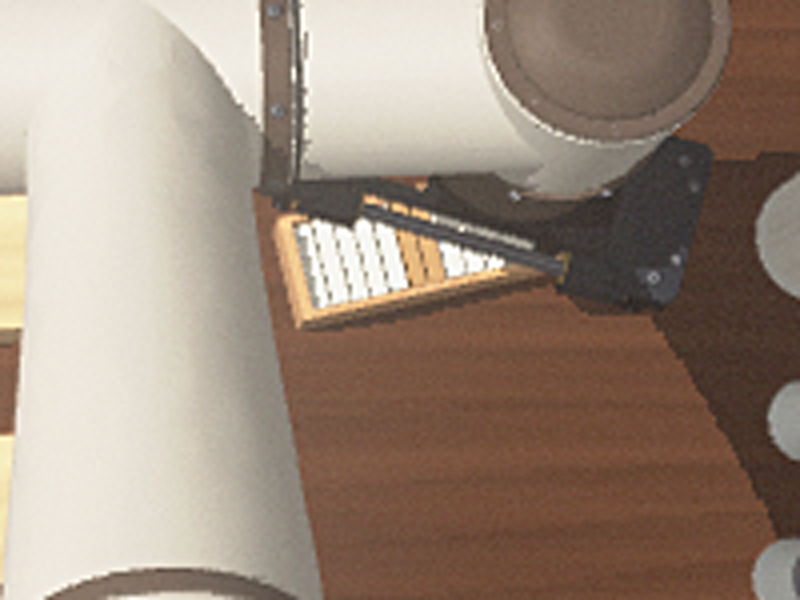

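```bash
python3 g.py .617 -.1994 .0085 -76.8 .6032 -.1401 .0845 163.2
```

```text
t 13.75 tcp [ 0.6034 -0.1401  0.0846] yaw 163.11 tilt [ 6.e-04  0.e+00 -1.e+00] F [ 0.2  0.1 -0.9] M [ 0.02 -0.16 -0.06] w 86.7 j [   1.9   26.7   -8.6    0.   -54.7 -108.8]
(array([-1.214, -2.111,  3.04 ]), array([ -0.,  -0., -24.]))
```

Emit:
play_rows --pt "-0.2 -0.3 0 0 0 -1.5 87" --pt "-0.4 -0.7 0 0 0 -3 87" --pt "-0.6 -1.1 0 0 0 -4.5 87" --pt "-0.8 -1.5 0 0 0 -6 87" --pt "-1 -1.8 0 0 0 -7.5 87" --pt "-1.2 -2.1 0 0 0 -9 87" --pt "-1.21 -2.11 0 0 0 -10.5 87" --pt "-1.21 -2.11 0 0 0 -12 87" --pt "-1.21 -2.11 0 0 0 -12 87"

```text
time_s: 14.65
tcp_pos: [0.6171, -0.1994, 0.0843]
ee_rot: [[-0.73, -0.684, 0.0], [-0.684, 0.73, -0.0], [-0.0, -0.0, -1.0]]
wrist_force: [1.2, -0.5, 0.7]
gripper_width: 1.0
```

Emit:
play_rows --pt "0 0 0 0 0 -1.5 87" --pt "0 0 0 0 0 -3 87" --pt "0 0 0 0 0 -4.5 87" --pt "0 0 0 0 0 -6 87" --pt "0 0 0 0 0 -7.5 87" --pt "0 0 0 0 0 -9 87" --pt "0 0 0 0 0 -10.5 87" --pt "0 0 0 0 0 -12 87" --pt "0 0 0 0 0 -12 87" --pt "0 0 0.4 0 0 -12 87" --pt "0 0 0.8 0 0 -12 87" --pt "0 0 0.8 0 0 -12 87"

```text
time_s: 15.85
tcp_pos: [0.6153, -0.1989, 0.0615]
ee_rot: [[0.227, -0.974, -0.005], [-0.974, -0.227, 0.001], [-0.002, 0.004, -1.0]]
wrist_force: [-0.8, -0.2, 0.1]
gripper_width: 1.0
```

```bash
python3 - <<'E'
from g import *
state()
d=r.capture("top"); crop(d,"pics/t8.png",300,180,200,150,4)
d=r.capture("side"); crop(d,"pics/s8.png",255,190,200,150,4)
E
```

```text
t 15.85 tcp [ 0.6153 -0.1989  0.0615] yaw -76.86 tilt [-0.0047  0.001  -1.    ] F [-0.8 -0.2  0.1] M [ 0.06  0.01 -0.02] w 87.0 j [ -3.6  30.6  -5.5  -0.  -54.2  16.8]
```

View pics/s8.png

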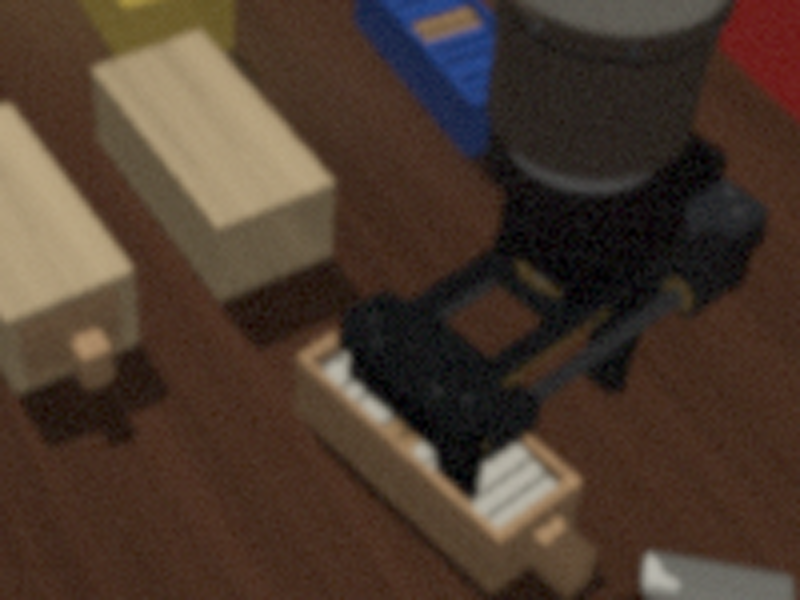

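View pics/t8.png

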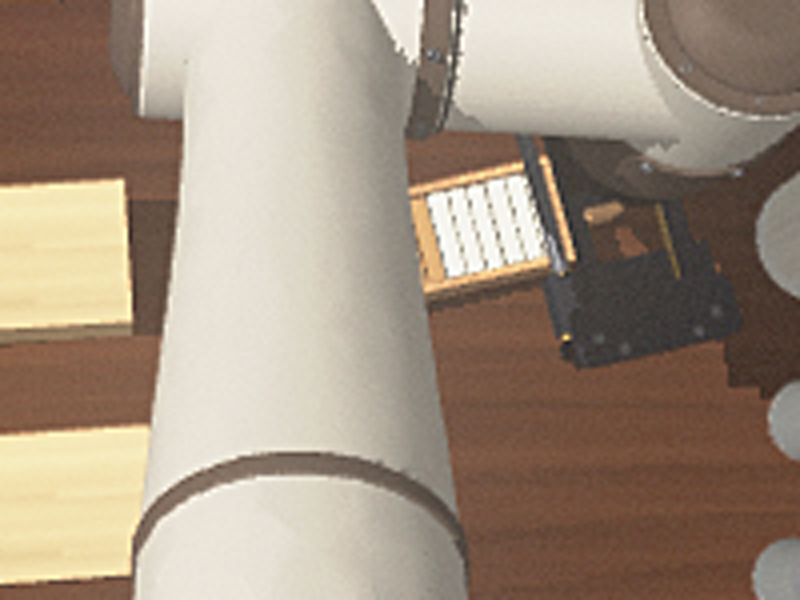

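```bash
python3 - <<'E'
from g import *
e=r.capture("side")
g=lambda u,v,z:bp(e,255+(u+.5)/4-.5,190+(v+.5)/4-.5,z).round(4)
A,B,C=g(499,545,.044),g(581,482,.044),g(299,358,.044); print(A,B,C)
D=C-A; print(np.degrees(np.arctan2(D[1],D[0])),np.linalg.norm(D),np.linalg.norm(A-B),(B+C)/2)
E
```

```text
[ 0.5929 -0.2201  0.044 ] [ 0.6487 -0.2064  0.044 ] [ 0.5618 -0.0739  0.044 ]
102.00908521223927 0.14947123469082604 0.05745720146335016 [ 0.60525 -0.14015  0.044  ]
```

Consistent with expectation. Descend and grip.

Emit:
play_rows --pt "0 0 0.5 0 0 0 87" --pt "0 0 1 0 0 0 87" --pt "0 0 1.6 0 0 0 87" --pt "0 0 2.2 0 0 0 87" --pt "0 0 2.2 0 0 0 87" --pt "0 0 2.2 0 0 0 50" --pt "0 0 2.2 0 0 0 50" --pt "0 0 2.2 0 0 0 50" --pt "0 0 2.2 0 0 0 50" --pt "0 0 2.2 0 0 0 50" --pt "0 0 2.2 0 0 0 50" --pt "0 0 2.2 0 0 0 50"

```text
time_s: 17.2
tcp_pos: [0.6171, -0.1994, 0.0097]
ee_rot: [[0.23, -0.973, 0.0], [-0.973, -0.23, -0.0], [0.0, -0.0, -1.0]]
wrist_force: [-0.7, 0.2, 3.2]
gripper_width: 0.633
```

```bash
python3 - <<'E'
from g import *
state()
E
```

```text
t 17.2 tcp [ 0.6171 -0.1994  0.0097] yaw -76.7 tilt [ 3.e-04 -2.e-04 -1.e+00] F [-0.7  0.2  3.2] M [0.06 0.28 0.  ] w 55.1 j [ -3.6  33.9  -8.2   0.  -47.9  16.9]
```

```bash
python3 g.py .6057 -.185 .0165 -86.8 .6171 -.1994 .0097 -76.8
```

```text
t 17.2 tcp [ 0.6171 -0.1994  0.0097] yaw -76.7 tilt [ 3.e-04 -2.e-04 -1.e+00] F [-0.7  0.2  3.2] M [0.06 0.28 0.  ] w 55.1 j [ -3.6  33.9  -8.2   0.  -47.9  16.9]
(array([-0.665,  0.312, -0.272]), array([0., 0., 2.]))
```

Emit:
play_rows --pt "0 0 -0.15 0 0 0 50" --pt "0 0 -0.27 0 0 0 50" --pt "-0.2 0.1 -0.27 0 0 0.6 50" --pt "-0.4 0.2 -0.27 0 0 1.2 50" --pt "-0.66 0.31 -0.27 0 0 2 50" --pt "-0.66 0.31 -0.27 0 0 2 50" --pt "-0.66 0.31 -0.27 0 0 2 50"

```text
time_s: 17.9
tcp_pos: [0.6056, -0.185, 0.0156]
ee_rot: [[0.059, -0.998, -0.0], [-0.998, -0.059, -0.0], [0.0, 0.0, -1.0]]
wrist_force: [0.5, -0.4, -3.1]
gripper_width: 0.636
```

```bash
python3 - <<'E'
from g import *
state()
d=r.capture("top"); crop(d,"pics/t9.png",280,180,200,150,4)
d=r.capture("side"); crop(d,"pics/s9.png",255,190,200,150,4)
E
```

```text
t 17.9 tcp [ 0.6056 -0.185   0.0156] yaw -86.61 tilt [-5.e-04 -0.e+00 -1.e+00] F [ 0.5 -0.4 -3.1] M [-0.04 -0.03 -0.01] w 55.3 j [ -2.4  32.3 -10.2   0.  -47.5   5.7]
```

View pics/s9.png

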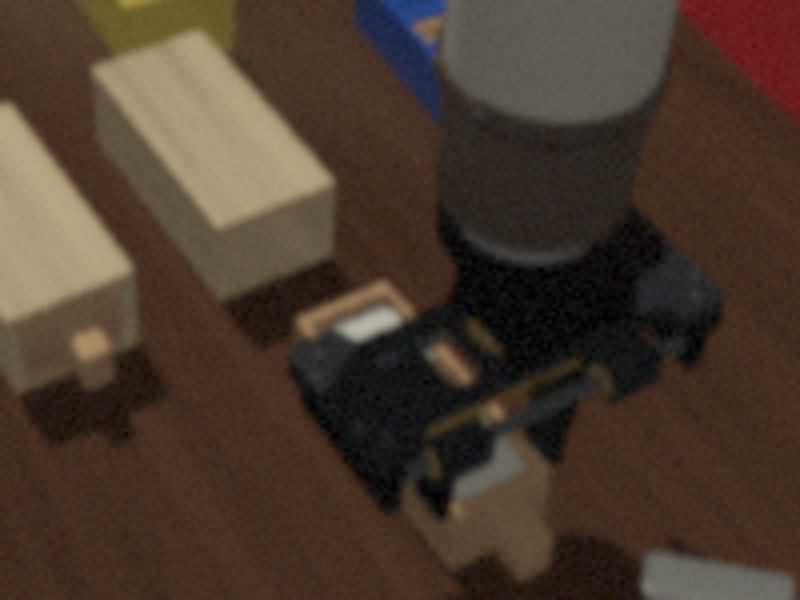

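View pics/t9.png

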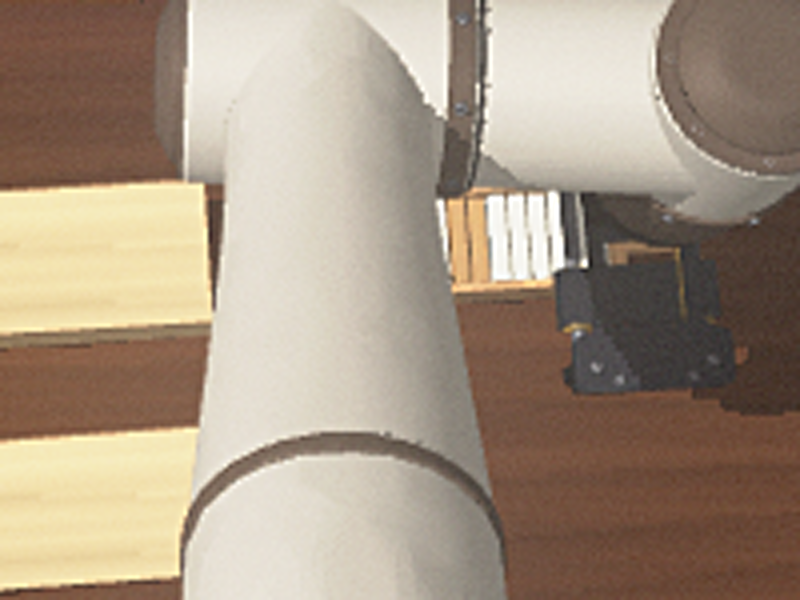

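Emit:
play_rows --pt "-0.4 0 0 0 0 0 50" --pt "-0.9 0 0 0 0 0 50" --pt "-1.5 0 0 0 0 0 50" --pt "-1.9 0 0 0 0 0 50" --pt "-2.2 0 0 0 0 0 50" --pt "-2.4 0 0 0 0 0 50" --pt "-2.4 0 0 0 0 0 50"

```text
time_s: 18.7
tcp_pos: [0.6023, -0.1243, 0.016]
ee_rot: [[0.059, -0.998, 0.0], [-0.998, -0.059, -0.0], [0.0, -0.0, -1.0]]
wrist_force: [0.4, 0.1, -3.0]
gripper_width: 0.629
```

```bash
python3 - <<'E'
from g import *
state()
d=r.capture("top"); crop(d,"pics/t10.png",250,180,200,150,4)
d=r.capture("side"); crop(d,"pics/s10.png",245,180,150,115,5)
E
```

```text
t 18.7 tcp [ 0.6023 -0.1243  0.016 ] yaw -86.65 tilt [ 1.e-04 -0.e+00 -1.e+00] F [ 0.4  0.1 -3. ] M [-0.17 -0.11  0.01] w 54.8 j [  3.4  30.9 -13.    0.  -46.1  -0. ]
```

View pics/s10.png

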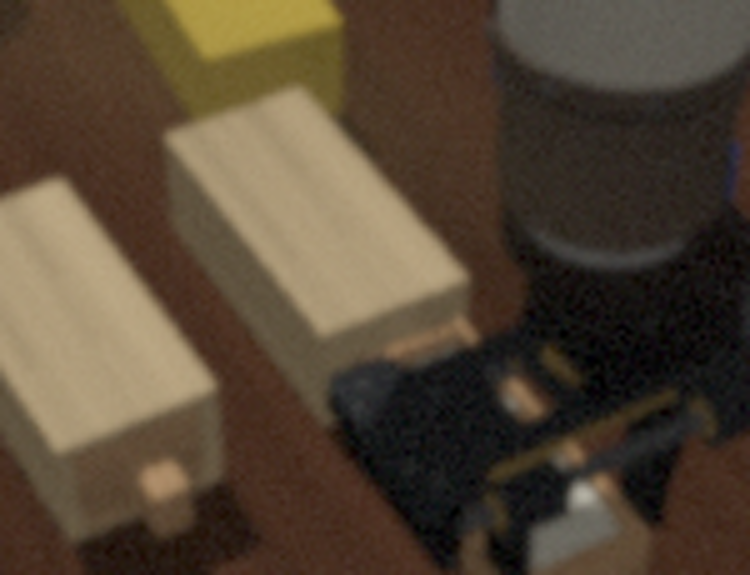

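View pics/t10.png

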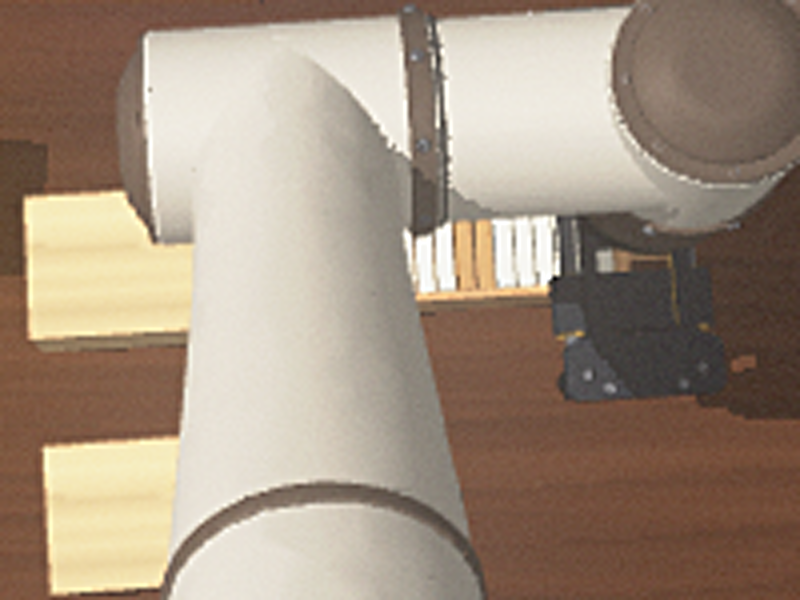

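```bash
python3 - <<'E'
from g import *
e=r.capture("side")
f=lambda X:((pj(e,X)-[245,180]+.5)*5-.5).round(0)
a=np.radians(93.2); ux=np.array([np.cos(a),np.sin(a)]); uy=np.array([-ux[1],ux[0]])
C=np.array([.5898,.0989])
for yl in (28,-28):
    p=C+ux*-.0875+uy*yl/1000; print("tray top corner 8mm before mouth",yl,f([*p,.050]))
for z in(.059,0): print("mouth right/left",[f([*(C-ux*.079+uy*s*.0375),z]) for s in(-1,1)])
E
```

```text
tray top corner 8mm before mouth 28 [346. 356.]
tray top corner 8mm before mouth -28 [455. 312.]
mouth right/left [array([464., 279.]), array([318., 337.])]
mouth right/left [array([460., 370.]), array([320., 428.])]
```

```bash
python3 - <<'E'
from g import *
e=r.capture("side")
a=np.radians(93.2); ux=np.array([np.cos(a),np.sin(a)]); uy=np.array([-ux[1],ux[0]])
C=np.array([.5898,.0989])
for u,v in((466,319),(468,322),(462,319)):
    p=bp(e,245+(u+.5)/5-.5,180+(v+.5)/5-.5,.0503)[:2]-C; print(p@ux*1000,p@uy*1000)
crop(e,"pics/z10.png",310,225,50,40,16)
E
```

```text
-93.95582314583267 -29.92986138205178
-96.03627260779417 -29.70701426847976
-93.07069702126331 -28.369309519140977
```

View pics/z10.png

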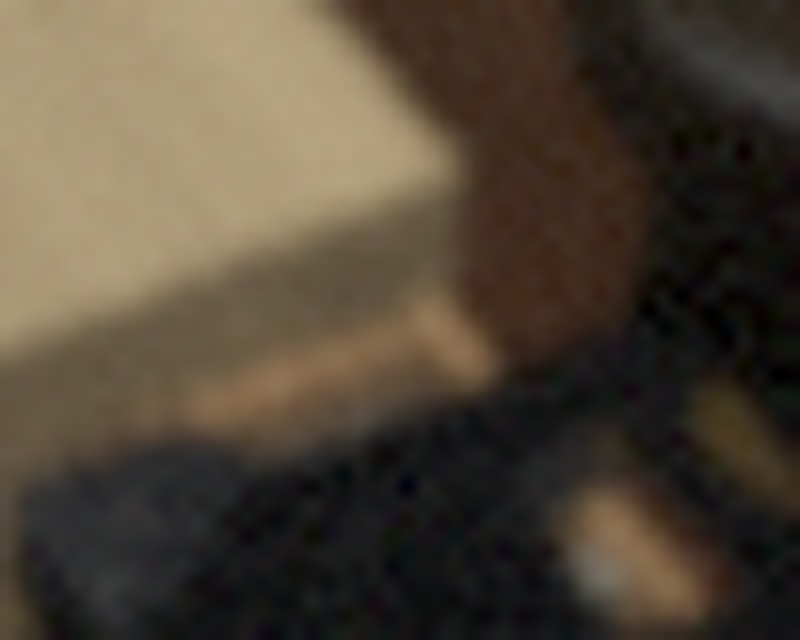

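Emit:
play_rows --pt "-0.2 0 0 0 0 0 50" --pt "-0.4 0 0 0 0 0 50" --pt "-0.6 0 0 0 0 0 50" --pt "-0.8 0 0 0 0 0 50" --pt "-1.0 0 0 0 0 0 50" --pt "-1.2 0 0 0 0 0 50" --pt "-1.4 0 0 0 0 0 50"

```text
time_s: 19.6
tcp_pos: [0.6024, -0.1028, 0.0226]
ee_rot: [[0.06, -0.998, 0.003], [-0.998, -0.06, -0.016], [0.016, -0.002, -1.0]]
wrist_force: [-1.6, -43.7, 16.5]
gripper_width: 0.637
```

```bash
python3 - <<'E'
from g import *
state()
d=r.capture("side"); crop(d,"pics/s11.png",245,180,150,115,5)
E
```

```text
t 19.6 tcp [ 0.6024 -0.1028  0.0226] yaw -86.56 tilt [ 0.003  -0.0161 -0.9999] F [ -1.6 -43.7  16.5] M [-13.36   0.47  -0.07] w 55.4 j [  6.   30.  -14.1   1.3 -45.9  -3.5]
```

View pics/s11.png

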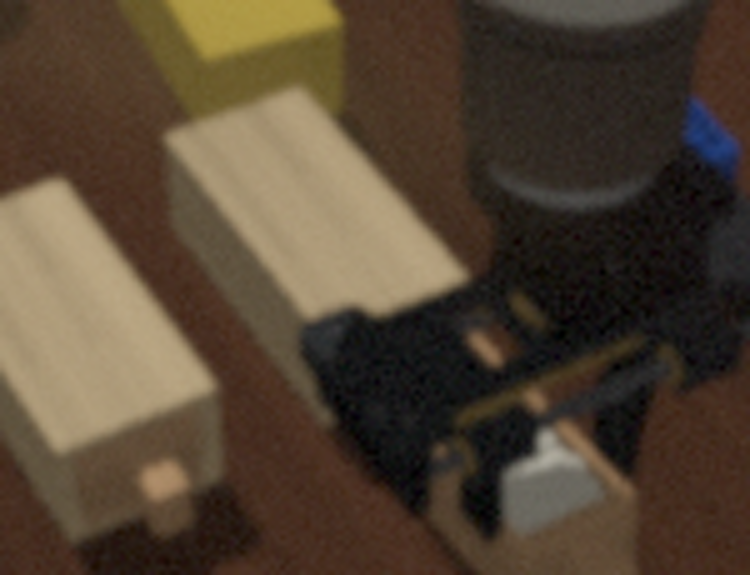

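Emit:
play_rows --pt "0.3 0 0 0 0 0 50" --pt "0.7 0 0 0 0 0 50" --pt "1.1 0 0 0 0 0 50" --pt "1.4 0 0 0 0 0 50" --pt "1.4 0 0 0 0 0 50"

```text
time_s: 20.15
tcp_pos: [0.6027, -0.1257, 0.0159]
ee_rot: [[0.058, -0.998, 0.0], [-0.998, -0.058, -0.001], [0.001, -0.0, -1.0]]
wrist_force: [-0.5, -1.5, 2.1]
gripper_width: 0.636
```

```bash
python3 - <<'E'
from g import *
state()
d=r.capture("side"); crop(d,"pics/s12.png",245,190,150,115,5)
d=r.capture("top"); crop(d,"pics/t12.png",250,180,200,150,4)
E
```

```text
t 20.15 tcp [ 0.6027 -0.1257  0.0159] yaw -86.7 tilt [ 2.e-04 -7.e-04 -1.e+00] F [-0.5 -1.5  2.1] M [-0.35  0.01  0.03] w 55.4 j [  3.3  30.9 -13.    0.1 -46.1  -0. ]
```

View pics/s12.png

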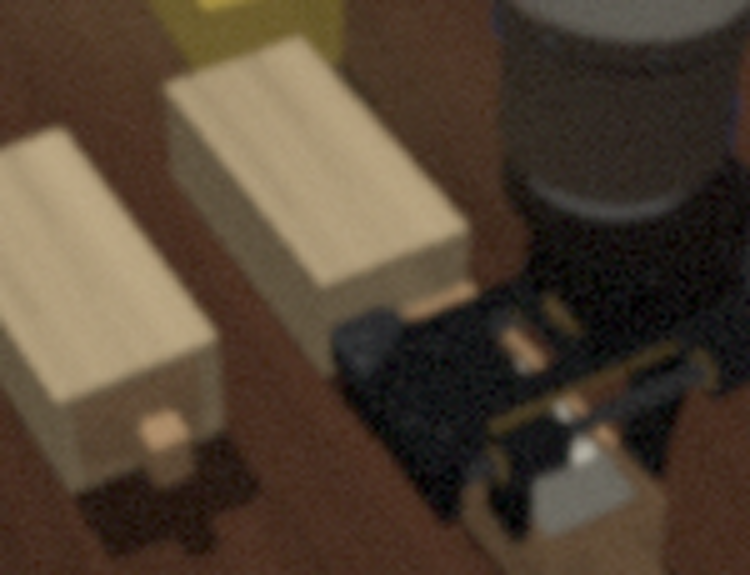

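View pics/t12.png

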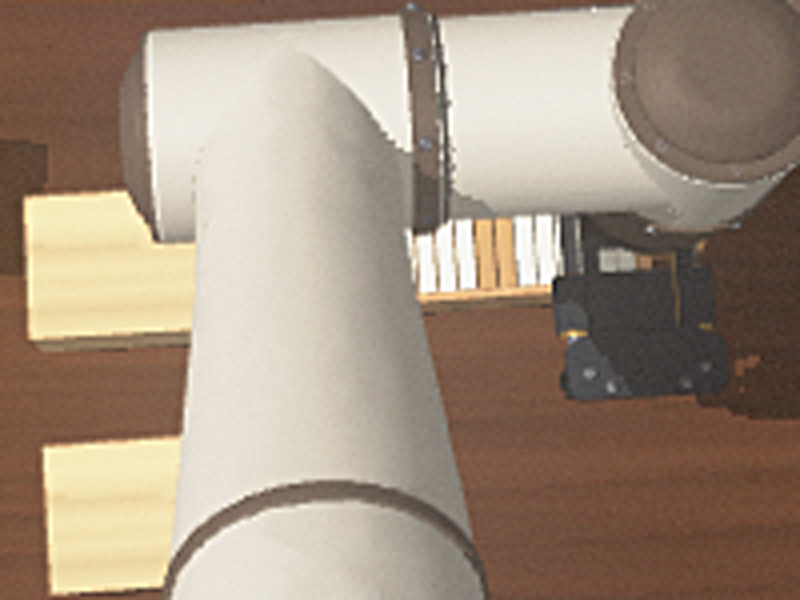

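Emit:
play_rows --pt "0.2 0 0 0 0 0 50" --pt "0.4 0 0.1 0 0 0 50" --pt "0.6 0 0.2 0 0 0 50" --pt "0.8 0 0.25 0 0 0 50" --pt "0.8 0 0.25 0 0 0 50"

```text
time_s: 20.75
tcp_pos: [0.6034, -0.1456, 0.0094]
ee_rot: [[0.057, -0.998, -0.0], [-0.998, -0.057, -0.0], [0.0, 0.0, -1.0]]
wrist_force: [-0.7, 0.8, 0.0]
gripper_width: 0.635
```

```bash
python3 - <<'E'
from g import *
state()
E
```

```text
t 20.75 tcp [ 0.6034 -0.1456  0.0094] yaw -86.74 tilt [-3.e-04 -0.e+00 -1.e+00] F [-0.7  0.8  0. ] M [0.53 0.08 0.04] w 55.2 j [  1.4  31.8 -12.4   0.  -45.8   1.9]
```

Supported by the counter. Release, lift clear and look.

Emit:
play_rows --pt "0 0 0 0 0 0 87" --pt "0 0 0 0 0 0 87" --pt "0 0 0 0 0 0 87" --pt "0 0 0 0 0 0 87" --pt "0 0 -0.2 0 0 0 87" --pt "-0.5 0 -0.2 0 0 0 87" --pt "-1 0 -0.2 0 0 0 87" --pt "-1.5 0 -0.2 0 0 0 87" --pt "-1.8 0 -0.2 0 0 0 87" --pt "-1.8 0 -0.2 0 0 0 87"

```text
time_s: 21.75
tcp_pos: [0.6008, -0.0986, 0.0147]
ee_rot: [[0.06, -0.998, -0.0], [-0.998, -0.06, 0.0], [-0.0, 0.0, -1.0]]
wrist_force: [1.1, -1.2, 0.1]
gripper_width: 0.995
```

```bash
python3 - <<'E'
from g import *
state()
d=r.capture("side"); crop(d,"pics/s13.png",245,190,150,115,5)
d=r.capture("top"); crop(d,"pics/t13.png",250,180,200,150,4)
E
```

```text
t 21.75 tcp [ 0.6008 -0.0986  0.0147] yaw -86.59 tilt [-1.e-04  0.e+00 -1.e+00] F [ 1.1 -1.2  0.1] M [ 0.05 -0.06 -0.03] w 86.6 j [  5.9  30.5 -14.   -0.  -45.5  -2.5]
```

View pics/s13.png

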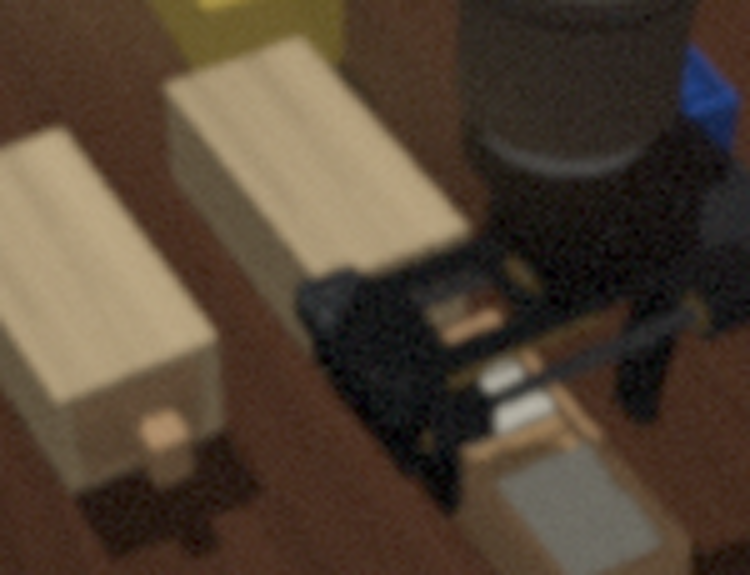

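View pics/t13.png

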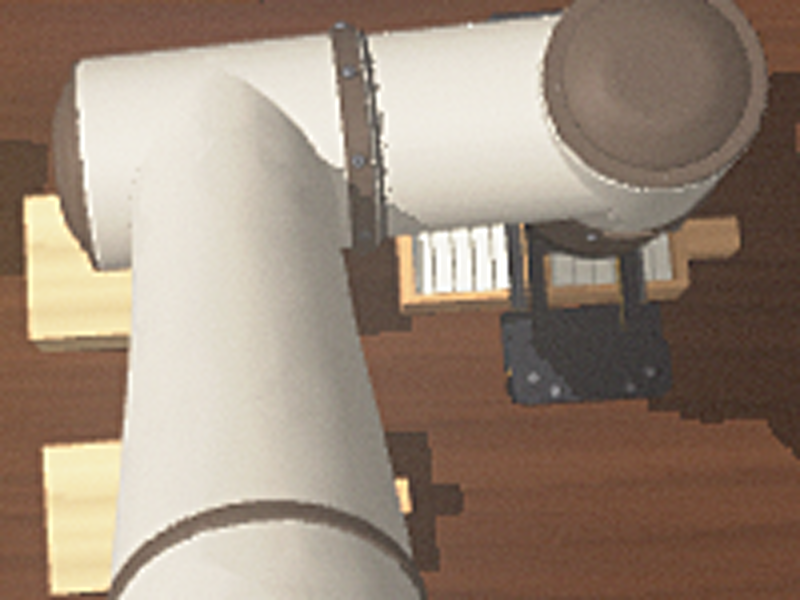

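```bash
python3 - <<'E'
from g import *
d=r.capture("top")
f=lambda u,v,z:bp(d,250+(u+.5)/4-.5,180+(v+.5)/4-.5,z)[:2]
a=np.radians(93.2); ux=np.array([np.cos(a),np.sin(a)]); uy=np.array([-ux[1],ux[0]])
C=np.array([.5898,.0989])
for n,u,v,z in(("nose",400,301,.044),("tail",688,289,.044),("nosetop",398,238,.044),("tab1",741,218,.037),("tab2",741,256,.037),("mouthcorner b",331,334,.059)):
    p=f(u,v,z); q=p-C; print(n,p.round(4),(q@ux*1000).round(1),(q@uy*1000).round(1))
E
```

```text
nose [ 0.5698 -0.0177] -115.3 26.5
tail [ 0.5758 -0.1687] -266.4 28.9
nosetop [ 0.6034 -0.0169] -116.4 -7.1
tab1 [ 0.6148 -0.199 ] -298.9 -8.3
tab2 [ 0.5944 -0.1983] -297.0 12.0
mouthcorner b [0.5505 0.0188] -77.8 43.7
```

Emit:
play_rows --pt "0 0 0.2 0 0 0 60" --pt "0 0 0.2 0 0 0 50" --pt "0 0 0.2 0 0 0 50" --pt "0 0 0.2 0 0 0 50" --pt "0 0 0.2 0 0 0 50" --pt "0 0 0.2 0 0 0 50" --pt "0 0 0.2 0 0 0 50" --pt "0 0 0.2 0 0 0 50" --pt "0 0 0.05 0 0 0 50" --pt "0 0 -0.06 0 0 0 50" --pt "0 0 -0.06 0 0 0 50"

```text
time_s: 23.0
tcp_pos: [0.6009, -0.1, 0.0163]
ee_rot: [[0.057, -0.998, 0.0], [-0.998, -0.057, 0.0], [-0.0, -0.0, -1.0]]
wrist_force: [0.3, -0.1, -2.6]
gripper_width: 0.634
```

Emit:
play_rows --pt "-0.3 0 0 0 0 0 50" --pt "-0.7 0 0 0 0 0 50" --pt "-1.1 0 0 0 0 0 50" --pt "-1.4 0 0 0 0 0 50" --pt "-1.6 0 0 0 0 0 50" --pt "-1.8 0 0 0 0 0 50" --pt "-2.0 0 0 0 0 0 50" --pt "-2.0 0 0 0 0 0 50"

```text
time_s: 23.8
tcp_pos: [0.598, -0.0497, 0.0162]
ee_rot: [[0.058, -0.998, 0.0], [-0.998, -0.058, 0.0], [-0.0, -0.0, -1.0]]
wrist_force: [0.7, -0.6, -3.2]
gripper_width: 0.636
```

```bash
python3 - <<'E'
from g import *
state()
d=r.capture("side"); crop(d,"pics/s14.png",245,180,150,115,5)
E
```

```text
t 23.8 tcp [ 0.598  -0.0497  0.0162] yaw -86.68 tilt [ 0.  0. -1.] F [ 0.7 -0.6 -3.2] M [ 0.02 -0.06  0.03] w 55.3 j [ 10.7  29.7 -15.3  -0.  -45.   -7.4]
```

View pics/s14.png

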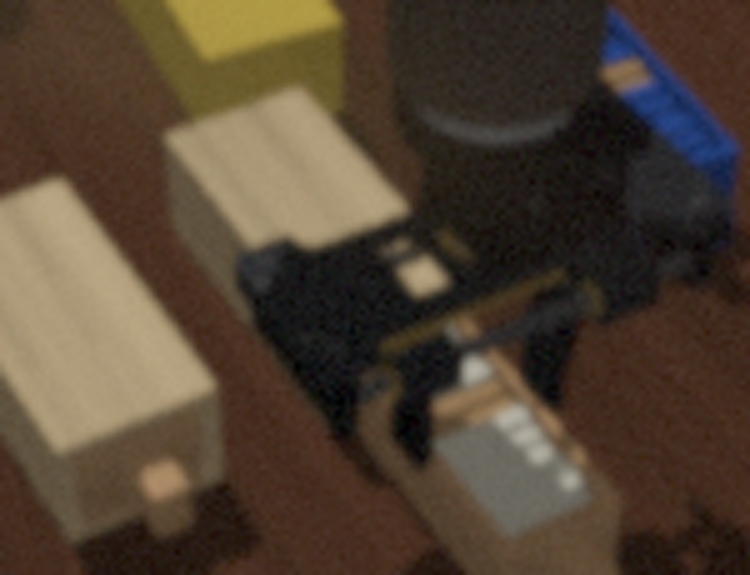

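Emit:
play_rows --pt "-0.3 0 0 0 0 0 50" --pt "-0.6 0 0 0 0 0 50" --pt "-0.9 0 0 0 0 0 50" --pt "-1.2 0 0 0 0 0 50" --pt "-1.5 0 0 0 0 0 50" --pt "-1.8 0 0 0 0 0 50" --pt "-1.8 0 0 0 0 0 50"

```text
time_s: 24.55
tcp_pos: [0.5955, -0.0042, 0.0162]
ee_rot: [[0.059, -0.998, 0.0], [-0.998, -0.059, 0.0], [-0.0, -0.0, -1.0]]
wrist_force: [-1.0, -0.3, -3.0]
gripper_width: 0.628
```

```bash
python3 - <<'E'
from g import *
state()
d=r.capture("side"); crop(d,"pics/s15.png",245,180,150,115,5)
d=r.capture("top"); crop(d,"pics/t15.png",230,180,200,150,4)
E
```

```text
t 24.55 tcp [ 0.5955 -0.0042  0.0162] yaw -86.63 tilt [ 3.e-04  1.e-04 -1.e+00] F [-1.  -0.3 -3. ] M [ 0.07 -0.03 -0.02] w 54.7 j [ 15.2  29.4 -16.    0.  -44.7 -11.8]
```

View pics/s15.png

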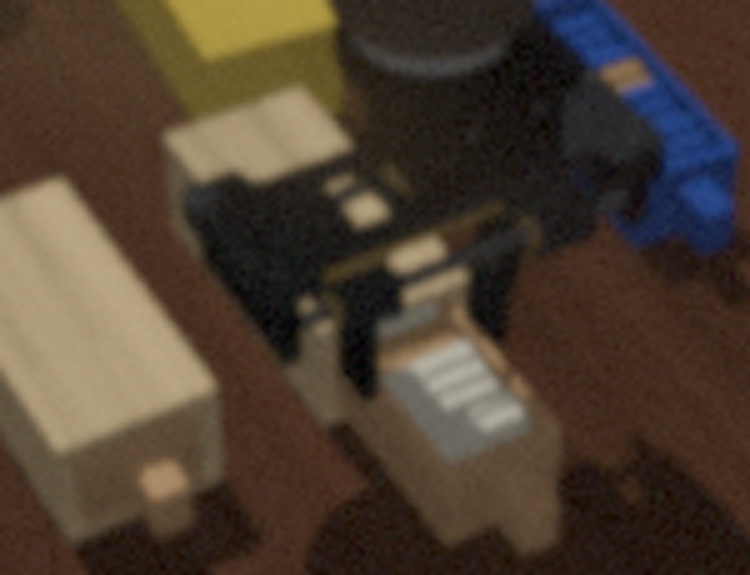

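View pics/t15.png

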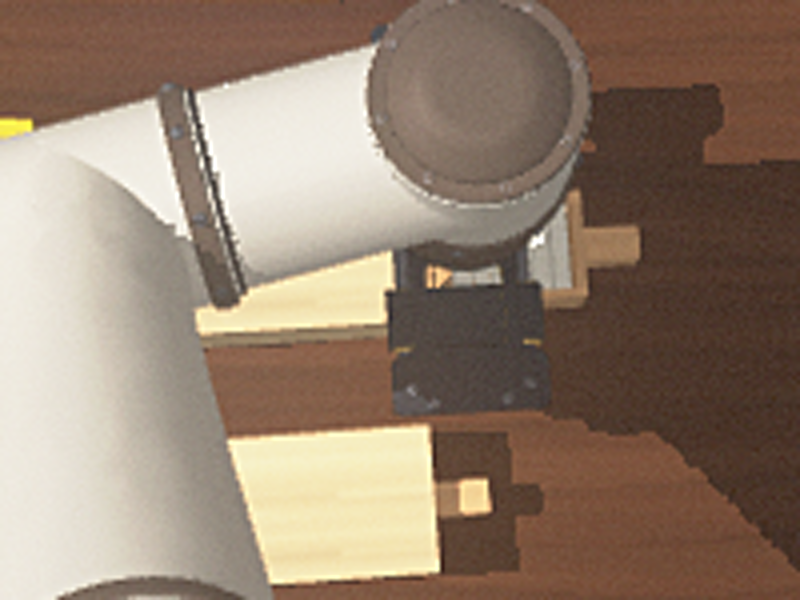

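Emit:
play_rows --pt "0 0 0.09 0 0 0 50" --pt "0 0 0.09 0 0 0 50" --pt "0 0 0.09 0 0 0 65" --pt "0 0 0.09 0 0 0 87" --pt "0 0 0.09 0 0 0 87" --pt "0 0 0.09 0 0 0 87" --pt "0 0 0.09 0 0 0 87" --pt "0.5 0 0.09 0 0 0 87" --pt "1.0 0 0.09 0 0 0 87" --pt "1.5 0 0.09 0 0 0 87" --pt "2.0 0 0.09 0 0 0 87" --pt "2.0 0 0.09 0 0 0 87"

```text
time_s: 25.85
tcp_pos: [0.5982, -0.0573, 0.0138]
ee_rot: [[0.055, -0.999, -0.0], [-0.999, -0.055, -0.0], [0.0, 0.0, -1.0]]
wrist_force: [0.0, -0.7, -0.2]
gripper_width: 1.001
```

```bash
python3 - <<'E'
from g import *
state()
d=r.capture("side"); crop(d,"pics/s16.png",245,180,150,115,5)
d=r.capture("top"); crop(d,"pics/t16.png",230,180,200,150,4)
E
```

```text
t 25.85 tcp [ 0.5982 -0.0573  0.0138] yaw -86.87 tilt [-2.e-04 -1.e-04 -1.e+00] F [ 0.  -0.7 -0.2] M [ 0.06 -0.01  0.02] w 87.1 j [ 10.   30.  -15.2   0.  -44.8  -6.8]
```

View pics/s16.png

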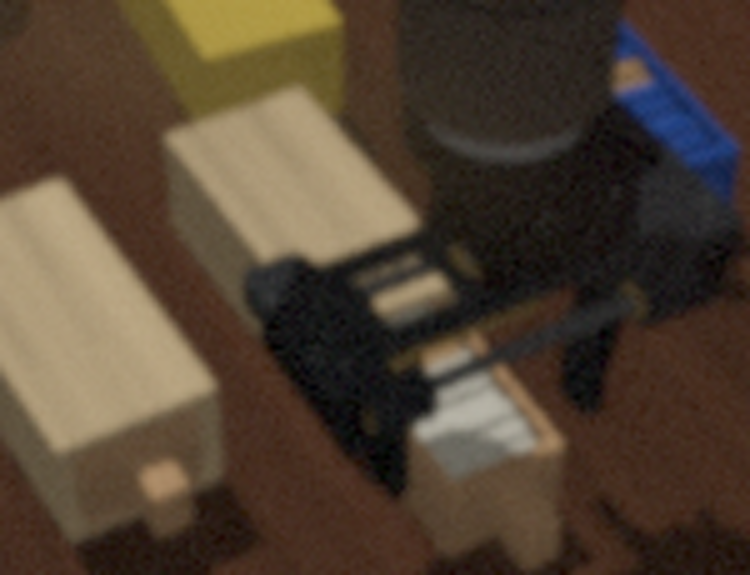

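View pics/t16.png

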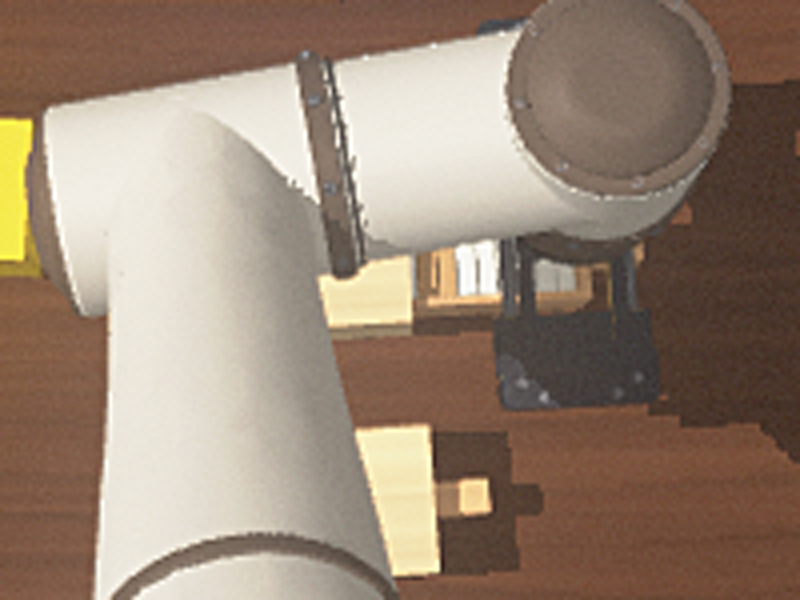

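Emit:
play_rows --pt "0 0 0.1 0 0 0 60" --pt "0 0 0.1 0 0 0 50" --pt "0 0 0.1 0 0 0 50" --pt "0 0 0.1 0 0 0 50" --pt "0 0 0.1 0 0 0 50" --pt "0 0 0.1 0 0 0 50" --pt "0 0 0.1 0 0 0 50" --pt "0 0 0.1 0 0 0 50" --pt "0 0 0 0 0.25 0 50" --pt "0 0 -0.06 0 0.48 0 50" --pt "0 0 -0.06 0 0.48 0 50"

```text
time_s: 27.05
tcp_pos: [0.598, -0.055, 0.0151]
ee_rot: [[0.058, -0.998, 0.002], [-0.997, -0.058, -0.042], [0.042, 0.0, -0.999]]
wrist_force: [1.0, 0.1, -2.4]
gripper_width: 0.633
```

```bash
python3 - <<'E'
from g import *
state()
E
```

```text
t 27.05 tcp [ 0.598  -0.055   0.0151] yaw -86.67 tilt [ 0.002  -0.0422 -0.9991] F [ 1.   0.1 -2.4] M [ 0.05 -0.24 -0.07] w 55.1 j [ 11.5  29.7 -16.8   3.4 -43.9 -10.7]
```

Emit:
play_rows --pt "-0.3 0 -0.01 0 0 0 50" --pt "-0.6 0 -0.03 0 0 0 50" --pt "-0.9 0 -0.04 0 0 0 50" --pt "-1.2 0 -0.05 0 0 0 50" --pt "-1.2 0 -0.05 0 0 0 50"

```text
time_s: 27.55
tcp_pos: [0.5966, -0.0239, 0.0153]
ee_rot: [[0.059, -0.998, 0.003], [-0.997, -0.059, -0.041], [0.041, -0.0, -0.999]]
wrist_force: [1.2, 0.9, -2.3]
gripper_width: 0.631
```

```bash
python3 - <<'E'
from g import *
state()
d=r.capture("side"); crop(d,"pics/s17.png",245,180,150,115,5)
E
```

```text
t 27.55 tcp [ 0.5966 -0.0239  0.0153] yaw -86.64 tilt [ 0.0026 -0.0413 -0.9991] F [ 1.2  0.9 -2.3] M [ 0.35 -0.05 -0.03] w 54.9 j [ 14.6  29.5 -17.2   3.4 -43.8 -13.7]
```

View pics/s17.png

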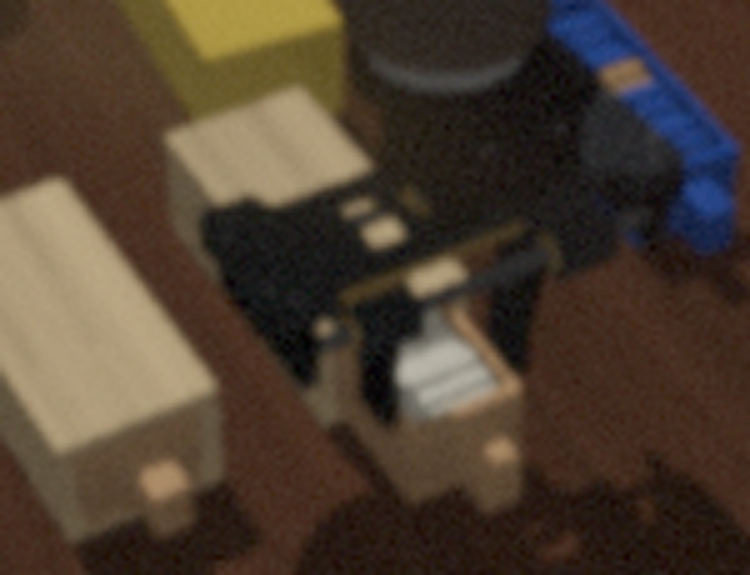

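Emit:
play_rows --pt "-0.3 0 -0.01 0 0 0 50" --pt "-0.6 0 -0.03 0 0 0 50" --pt "-0.75 0 -0.03 0 0 0 50" --pt "-0.75 0 -0.03 0 0 0 50" --pt "-0.75 0 -0.03 0 0 0 70" --pt "-0.75 0 -0.03 0 0 0 87" --pt "-0.75 0 -0.03 0 0 0 87" --pt "-0.75 0 -0.03 0 0 0 87" --pt "-0.75 0 -0.03 0 0 0 87" --pt "-0.75 0 -0.03 0 0 0 87"

```text
time_s: 28.6
tcp_pos: [0.5955, -0.0066, 0.0154]
ee_rot: [[0.057, -0.998, 0.002], [-0.997, -0.057, -0.042], [0.042, -0.0, -0.999]]
wrist_force: [0.4, -0.1, -0.7]
gripper_width: 0.989
```

```bash
python3 - <<'E'
from g import *
state()
d=r.capture("side"); crop(d,"pics/s18.png",245,180,150,115,5)
d=r.capture("top"); crop(d,"pics/t18.png",230,180,200,150,4)
E
```

```text
t 28.6 tcp [ 0.5955 -0.0066  0.0154] yaw -86.73 tilt [ 0.0025 -0.0418 -0.9991] F [ 0.4 -0.1 -0.7] M [ 0.14 -0.02 -0.01] w 86.0 j [ 16.3  29.4 -17.4   3.4 -43.8 -15.5]
```

View pics/s18.png

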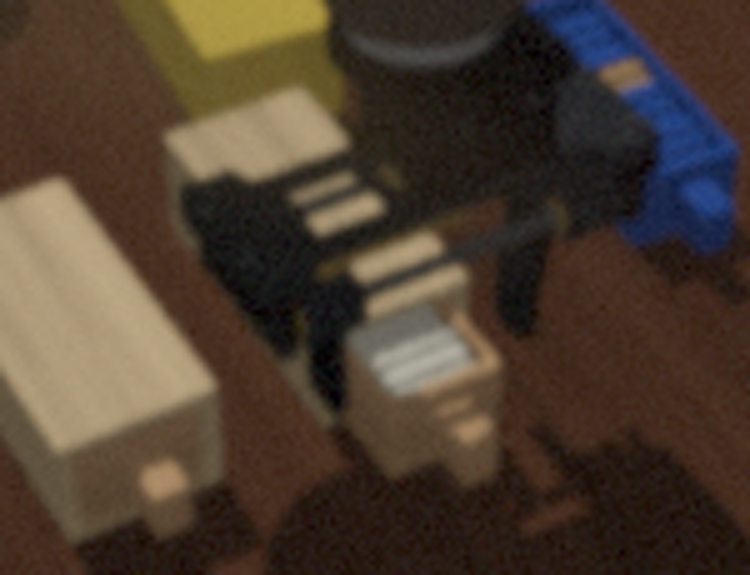

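View pics/t18.png

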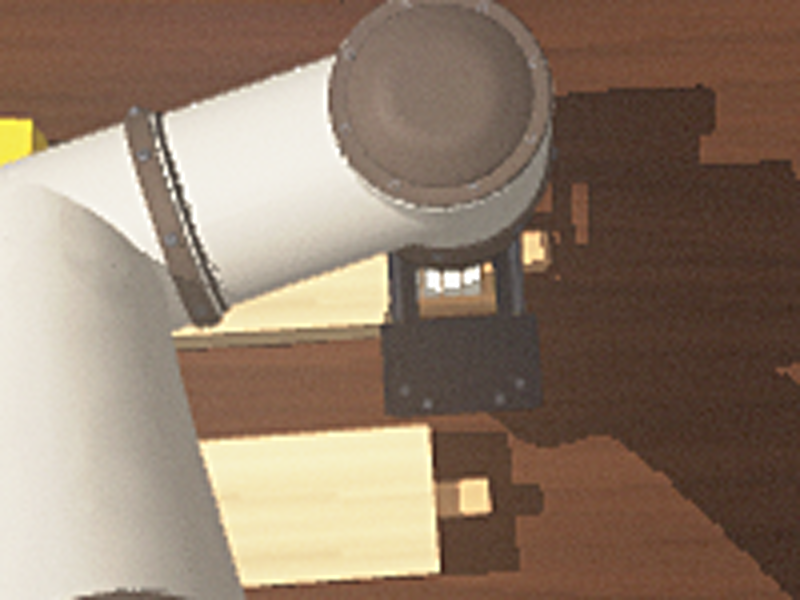

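Emit:
play_rows --pt "0.6 0 0 0 0 0 87" --pt "1.2 0 0 0 0 0 87" --pt "1.8 0 0.05 0 -0.2 0 87" --pt "2.4 0 0.1 0 -0.48 0 87" --pt "3 0 0.13 0 -0.48 0 87" --pt "3.2 0 0.13 0 -0.48 0 60" --pt "3.2 0 0.13 0 -0.48 0 30" --pt "3.2 0 0.13 0 -0.48 0 0" --pt "3.2 0 0.13 0 -0.48 0 0" --pt "3.2 0 0.13 0 -0.48 0 0" --pt "3.2 0 0.13 0 -0.48 0 0" --pt "3.2 0 0.13 0 -0.48 0 0"

```text
time_s: 29.9
tcp_pos: [0.6001, -0.086, 0.0155]
ee_rot: [[0.058, -0.998, 0.0], [-0.998, -0.058, -0.0], [0.0, -0.0, -1.0]]
wrist_force: [0.2, 0.7, -0.9]
gripper_width: 0.45
```

```bash
python3 - <<'E'
from g import *
state()
d=r.capture("side"); crop(d,"pics/s19.png",245,190,150,115,5)
d=r.capture("top"); crop(d,"pics/t19.png",230,180,200,150,4)
E
```

```text
t 29.9 tcp [ 0.6001 -0.086   0.0155] yaw -86.68 tilt [ 1.e-04 -0.e+00 -1.e+00] F [ 0.2  0.7 -0.9] M [ 0.05 -0.07  0.  ] w 39.2 j [  7.1  30.2 -14.4   0.  -45.4  -3.8]
```

View pics/s19.png

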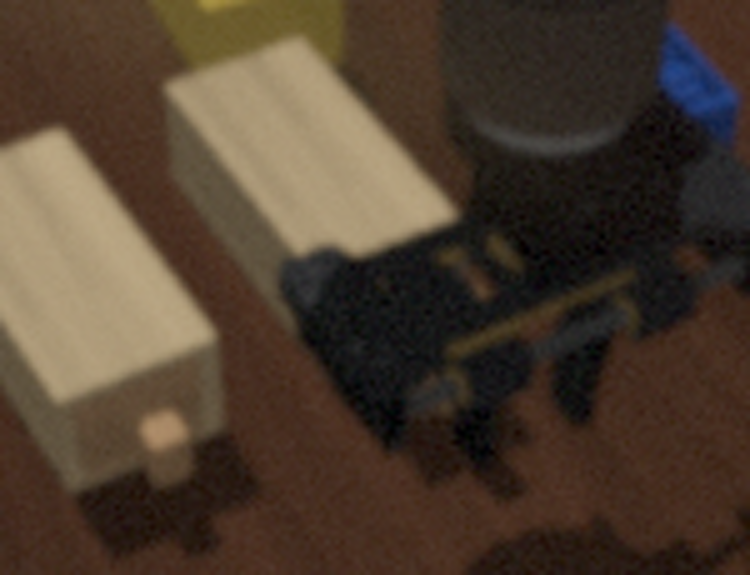

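View pics/t19.png

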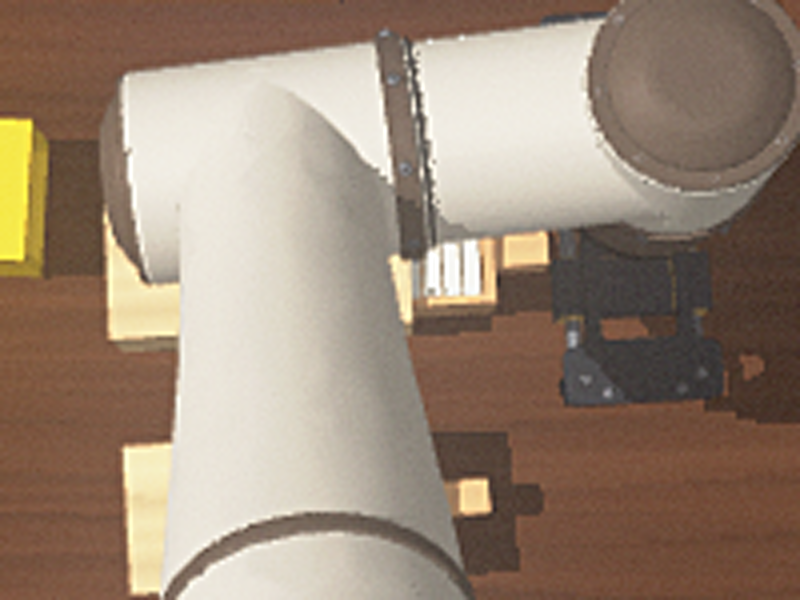

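```bash
python3 - <<'E'
from g import *
d=r.capture("top")
f=lambda u,v,z:bp(d,230+(u+.5)/4-.5,180+(v+.5)/4-.5,z)[:2]
a=np.radians(93.2); ux=np.array([np.cos(a),np.sin(a)]); uy=np.array([-ux[1],ux[0]])
C=np.array([.5898,.0989])
for n,u,v,z in(("tail corner",496,302,.048),("tab1",549,232,.041),("tab2",549,267,.041)):
    q=f(u,v,z)-C; print(n,(q@ux*1000).round(1),(q@uy*1000).round(1))
q=np.array([.6001,-.086])-C; print("tcp",q@ux,q@uy)
E
```

```text
tail corner -123.4 28.1
tab1 -154.3 -8.6
tab2 -152.9 10.1
tcp -0.18518665879867788 3.745640216161016e-05
```

Emit:
play_rows --pt "0 0 0 0 0 0 0" --pt "0 0 0 0 0 0 0" --pt "0 0 0 0 0 0 0" --pt "0 0 0 0 0 0 0" --pt "0 0 0 0 0 0 0"

```text
time_s: 30.55
tcp_pos: [0.6001, -0.0865, 0.0155]
ee_rot: [[0.057, -0.998, -0.0], [-0.998, -0.057, 0.0], [-0.0, 0.0, -1.0]]
wrist_force: [-0.3, -0.5, -0.4]
gripper_width: 0.006
```

Emit:
play_rows --pt "-0.4 0 0 0 0 0 0" --pt "-0.6 0 0 0 0 0 0" --pt "-0.8 0 0 0 0 0 0" --pt "-1.0 0 0 0 0 0 0" --pt "-1.2 0 0 0 0 0 0" --pt "-1.4 0 0 0 0 0 0" --pt "-1.6 0 0 0 0 0 0" --pt "-1.8 0 0 0 0 0 0" --pt "-2.0 0 0 0 0 0 0" --pt "-2.0 0 0 0 0 0 0"

```text
time_s: 31.55
tcp_pos: [0.5972, -0.036, 0.0155]
ee_rot: [[0.058, -0.998, 0.0], [-0.998, -0.058, 0.0], [-0.0, -0.0, -1.0]]
wrist_force: [-0.1, 0.1, 0.0]
gripper_width: 0.004
```

```bash
python3 - <<'E'
from g import *
state()
d=r.capture("side"); crop(d,"pics/s20.png",245,190,150,115,5)
d=r.capture("top"); crop(d,"pics/t20.png",230,180,200,150,4)
E
```

```text
t 31.55 tcp [ 0.5972 -0.036   0.0155] yaw -86.68 tilt [ 0.  0. -1.] F [-0.1  0.1  0. ] M [ 0.05 -0.08 -0.01] w 0.3 j [ 12.   29.6 -15.6   0.  -44.8  -8.7]
```

View pics/s20.png

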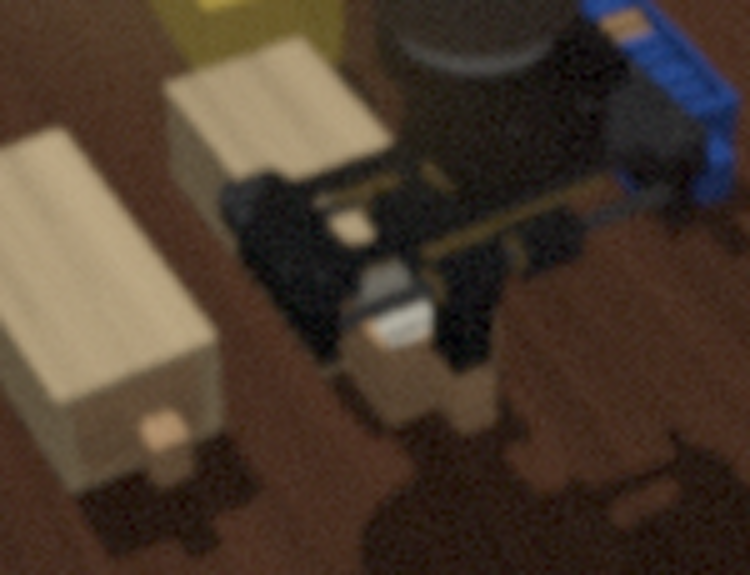

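View pics/t20.png

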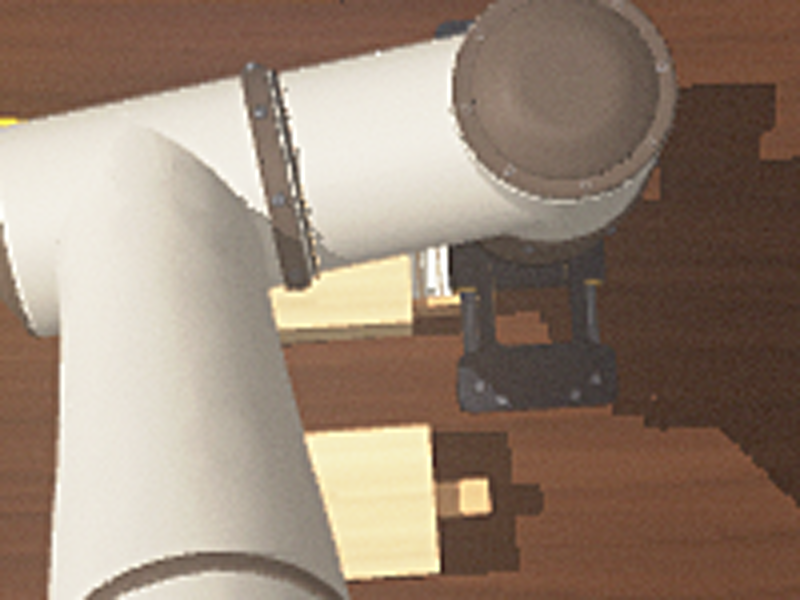

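```bash
python3 - <<'E'
from g import *
e=r.capture("side"); s=r.sense()
f=lambda X:((pj(e,X)-[245,190]+.5)*5-.5).round(0)
t=s["tcp_pos"]; print(f(t),f(t+[0,0,.03]),f(t+[0,0,.05]))
a=np.radians(93.2); ux=np.array([np.cos(a),np.sin(a)]); uy=np.array([-ux[1],ux[0]])
C=np.array([.5898,.0989])
for xe in(-154,-124,-145):
  for yl in(-9,9):
    for z in(.015,.041):print(xe,yl,z,f([*(C+ux*xe/1000+uy*yl/1000),z]))
crop(e,"pics/z20.png",305,230,60,50,12)
E
```

```text
[455. 406.] [457. 359.] [458. 327.]
-154 -9 0.015 [494. 426.]
-154 -9 0.041 [497. 386.]
-154 9 0.015 [459. 441.]
-154 9 0.041 [461. 401.]
-124 -9 0.015 [459. 382.]
-124 -9 0.041 [460. 342.]
-124 9 0.015 [424. 397.]
-124 9 0.041 [425. 357.]
-145 -9 0.015 [483. 413.]
-145 -9 0.041 [486. 373.]
-145 9 0.015 [448. 428.]
-145 9 0.041 [450. 388.]
```

View pics/z20.png

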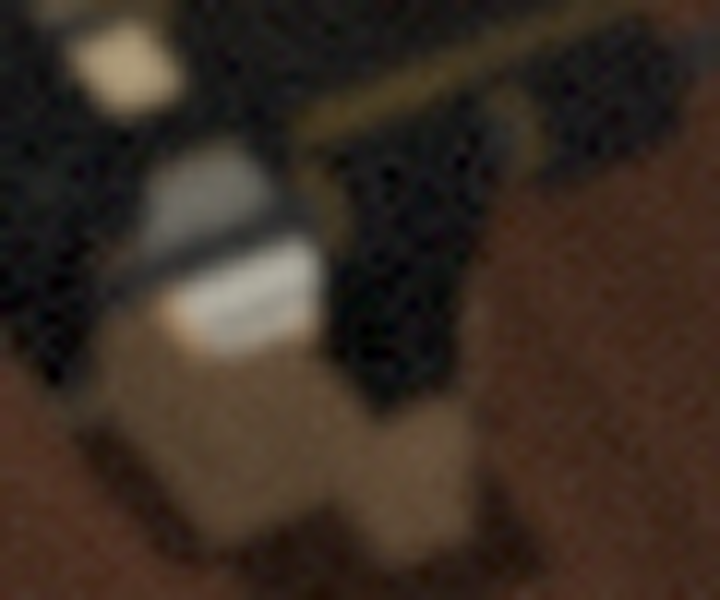

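```bash
python3 - <<'E'
from g import *
e=r.capture("side")
a=np.radians(93.2); ux=np.array([np.cos(a),np.sin(a)]); uy=np.array([-ux[1],ux[0]])
C=np.array([.5898,.0989])
for n,u,v,z in (("bot tail",212,545,.004),("top tail left",100,345,.048),("tab bl",398,565,.015),("tab br",472,530,.015),("tab tr",465,405,.041),("tip of finger",385,415,.041)):
    q=bp(e,305+(u+.5)/12-.5,230+(v+.5)/12-.5,z)[:2]-C; print(n,(q@ux*1000).round(1),(q@uy*1000).round(1))
d=r.capture("top"); crop(d,"pics/z20t.png",325,220,60,50,12)
E
```

```text
bot tail -123.0 26.8
top tail left -104.7 40.1
tab bl -152.4 4.7
tab br -151.8 -11.6
tab tr -144.6 -13.3
tip of finger -139.6 0.6
```

View pics/z20t.png

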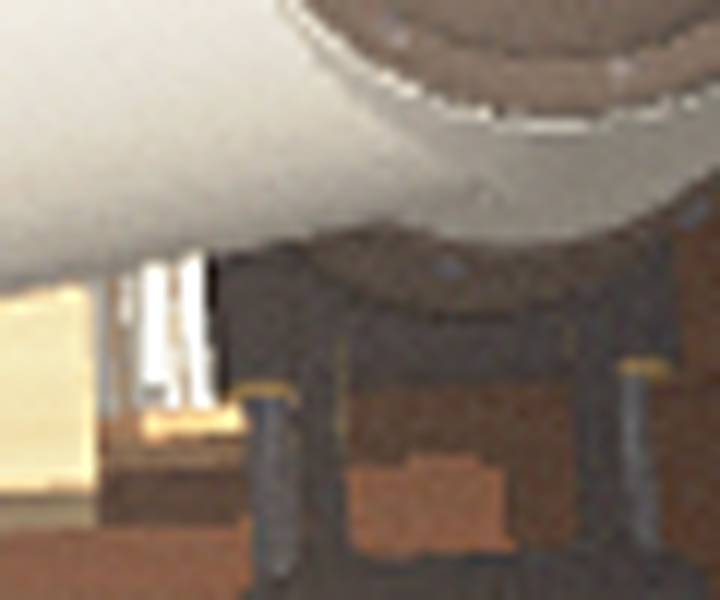

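```bash
python3 - <<'E'
from g import *
e=r.capture("side")
f=lambda X,o:((pj(e,X)-o+.5)*5-.5).round(0)
for z in (.0155,.03,.04):
  print(z,[f([.6001+s*.026,-.086,z],np.array([245,190])) for s in(-1,1)],"shut",f([.5972,-.036,z],np.array([245,190])))
# open case s18: tcp .5955,-.0066,.0154 w 87
  print("s18",[f([.5955+s*.050,-.0066,z],np.array([245,180])) for s in(-1,1)])
E
```

```text
0.0155 [array([461., 501.]), array([567., 460.])] shut [454. 405.]
s18 [array([320., 449.]), array([517., 378.])]
0.03 [array([462., 479.]), array([569., 438.])] shut [455. 383.]
s18 [array([320., 427.]), array([518., 355.])]
0.04 [array([463., 464.]), array([571., 422.])] shut [456. 367.]
s18 [array([319., 412.]), array([520., 340.])]
```

```bash
python3 - <<'E'
from g import *
d=r.capture("top"); e=r.capture("side")
f=lambda X,o:((pj(d,X)-o+.5)*4-.5).round(0)
o=np.array([230,180])
for y in(-.086,-.056): print("t19",[f([.6001-.05,y,z],o) for z in (.0155,.04,.1)])
print("t18",[f([.5955-.05,-.0066,z],o) for z in (.0155,.04,.1)])
print("t20",[f([.5972-.0,-.036,z],o) for z in (.0155,.04,.1)])
g=lambda X:((pj(e,X)-[255,190]+.5)*4-.5).round(0)
a=np.radians(163.2); yv=np.array([np.sin(a),-np.cos(a),0])
for z in(.0848,.11):print("s7",[g(np.array([.6034,-.1401,z])+s*.05*yv) for s in(-1,1)])
E
```

```text
t19 [array([606., 345.]), array([610., 339.]), array([622., 324.])]
t19 [array([550., 345.]), array([553., 339.]), array([561., 324.])]
t18 [array([458., 353.]), array([459., 348.]), array([462., 333.])]
t20 [array([512., 258.]), array([514., 251.]), array([520., 231.])]
s7 [array([464., 446.]), array([415., 293.])]
s7 [array([468., 412.]), array([418., 258.])]
```

Emit:
play_rows --pt "0.5 0 0 0 0 0 0" --pt "1 0 0 0 0 0 0" --pt "1.5 0 0 0 0 0 0" --pt "2 0 0 0 0 0 0" --pt "2 0 0.2 0 0 0 0" --pt "2 0 0.4 0 0 0 0" --pt "2 0 0.4 0 0 0 0"

```text
time_s: 32.65
tcp_pos: [0.5991, -0.0864, 0.0043]
ee_rot: [[0.057, -0.998, -0.002], [-0.998, -0.057, 0.0], [-0.0, 0.002, -1.0]]
wrist_force: [-0.1, -0.1, -0.5]
gripper_width: 0.004
```

```bash
python3 - <<'E'
from g import *
state()
d=r.capture("side"); crop(d,"pics/s21.png",265,190,150,115,5)
e=d
f=lambda X:((pj(e,X)-[265,190]+.5)*5-.5).round(0)
t=r.sense()["tcp_pos"]
for z in(0,.02,.03,.04): print(z,f(t+[0,0,z]))
E
```

```text
t 32.65 tcp [ 0.5991 -0.0864  0.0043] yaw -86.73 tilt [-0.0023  0.     -1.    ] F [-0.1 -0.1 -0.5] M [ 0.12 -0.04  0.01] w 0.4 j [  7.1  31.1 -14.9  -0.  -44.2  -3.8]
0 [413. 497.]
0.02 [415. 467.]
0.03 [416. 452.]
0.04 [417. 436.]
```

View pics/s21.png

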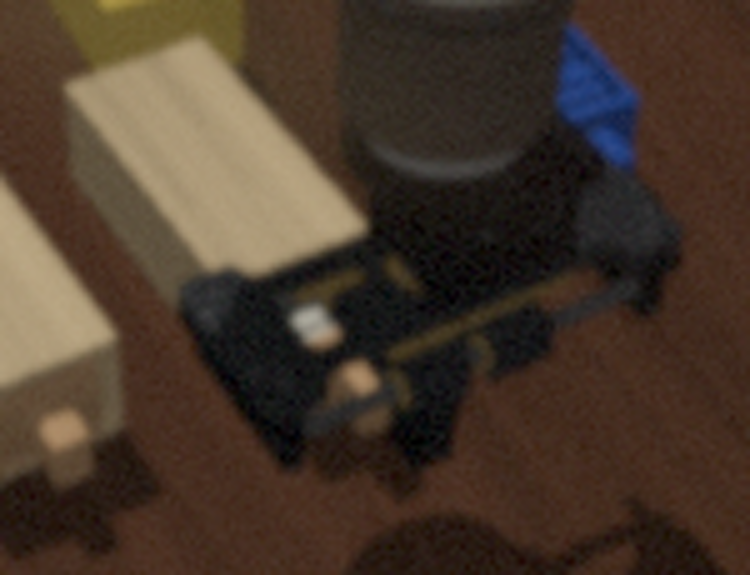

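Emit:
play_rows --pt "0 0 0.1 0 0 0 0" --pt "0 0 0.2 0 0 0 0" --pt "-0.4 0 0.2 0 0 0 0" --pt "-0.7 0 0.2 0 0 0 0" --pt "-0.9 0 0.2 0 0 0 0" --pt "-1.1 0 0.2 0 0 0 0" --pt "-1.3 0 0.2 0 0 0 0" --pt "-1.5 0 0.2 0 0 0 0"

```text
time_s: 33.5
tcp_pos: [0.5979, -0.0488, 0.0005]
ee_rot: [[0.057, -0.998, -0.0], [-0.998, -0.057, -0.0], [0.0, 0.0, -1.0]]
wrist_force: [0.3, -1.6, -0.1]
gripper_width: 0.002
```

```bash
python3 - <<'E'
from g import *
state()
d=r.capture("side"); crop(d,"pics/s22.png",265,190,150,115,5)
E
```

```text
t 33.5 tcp [ 5.979e-01 -4.880e-02  5.000e-04] yaw -86.71 tilt [-1.e-04 -2.e-04 -1.e+00] F [ 0.3 -1.6 -0.1] M [-0.57 -0.05  0.  ] w 0.2 j [ 10.8  30.9 -16.    0.  -43.1  -7.5]
```

View pics/s22.png

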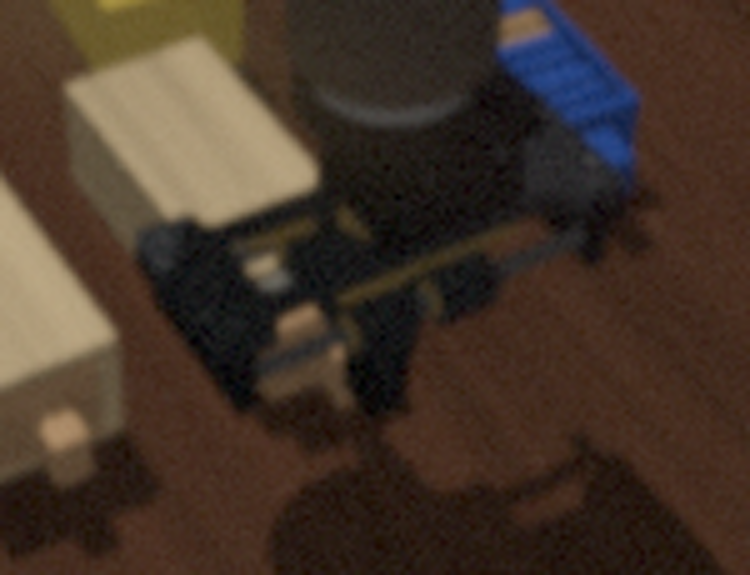

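Emit:
play_rows --pt "-0.2 0 0 0 0 0 0" --pt "-0.4 0 0 0 0 0 0" --pt "-0.6 0 0 0 0 0 0" --pt "-0.8 0 0 0 0 0 0" --pt "-1.0 0 0 0 0 0 0" --pt "-1.0 0 0 0 0 0 0"

```text
time_s: 34.15
tcp_pos: [0.5966, -0.0231, 0.0005]
ee_rot: [[0.058, -0.998, 0.0], [-0.998, -0.058, 0.001], [-0.001, -0.0, -1.0]]
wrist_force: [-0.2, 0.7, 0.2]
gripper_width: 0.007
```

```bash
python3 - <<'E'
from g import *
state()
d=r.capture("side"); crop(d,"pics/s23.png",245,190,150,115,5)
d=r.capture("top"); crop(d,"pics/t23.png",230,180,200,150,4)
E
```

```text
t 34.15 tcp [ 5.966e-01 -2.310e-02  5.000e-04] yaw -86.68 tilt [ 3.e-04  5.e-04 -1.e+00] F [-0.2  0.7  0.2] M [ 0.05 -0.06  0.03] w 0.6 j [ 13.3  30.7 -16.4  -0.  -42.9  -9.9]
```

View pics/s23.png

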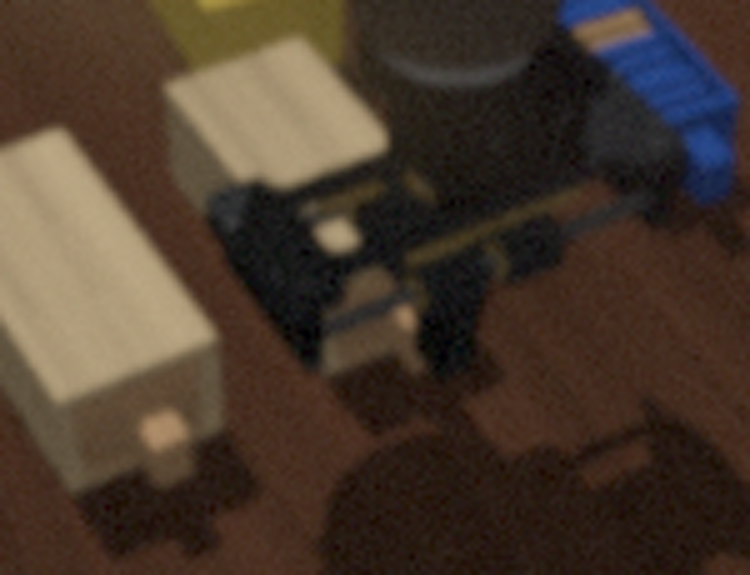

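View pics/t23.png

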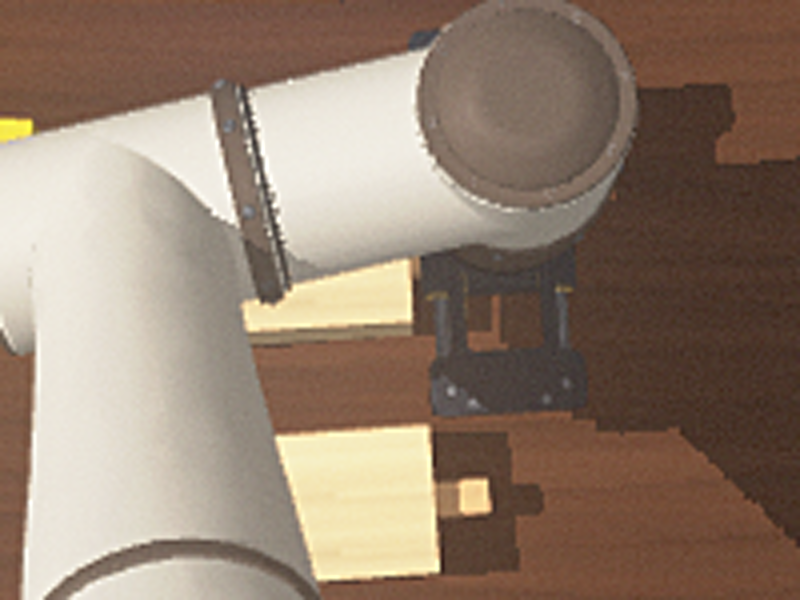

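Emit:
play_rows --pt "-0.08 0 0 0 0 0 0" --pt "-0.16 0 0 0 0 0 0" --pt "-0.16 0 0 0 0 0 0"

```text
time_s: 34.55
tcp_pos: [0.5962, -0.02, 0.0004]
ee_rot: [[0.057, -0.998, -0.0], [-0.998, -0.057, -0.0], [0.0, 0.0, -1.0]]
wrist_force: [-0.2, -0.6, 0.1]
gripper_width: 0.007
```

Emit:
play_rows --pt "-0.06 0 0 0 0 0 0" --pt "-0.06 0 0 0 0 0 0"

```text
time_s: 34.75
tcp_pos: [0.5961, -0.0198, 0.0004]
ee_rot: [[0.057, -0.998, -0.001], [-0.998, -0.057, -0.002], [0.001, 0.001, -1.0]]
wrist_force: [1.7, -6.0, -0.1]
gripper_width: 0.002
```

Emit:
play_rows --pt "-0.1 0 0 0 0 0 0" --pt "-0.1 0 0 0 0 0 0"

```text
time_s: 34.95
tcp_pos: [0.5958, -0.0197, 0.0005]
ee_rot: [[0.057, -0.998, -0.001], [-0.998, -0.057, -0.004], [0.004, 0.002, -1.0]]
wrist_force: [2.2, -14.9, -2.4]
gripper_width: 0.004
```

```bash
python3 - <<'E'
from g import *
state()
E
```

```text
t 34.95 tcp [ 5.958e-01 -1.970e-02  5.000e-04] yaw -86.71 tilt [-0.0015 -0.0043 -1.    ] F [  2.2 -14.9  -2.4] M [-4.38 -0.85  0.04] w 0.4 j [ 13.8  30.6 -16.6   0.3 -42.9 -10.7]
```

Emit:
play_rows --pt "0.4 0 0 0 0 0 0" --pt "1 0 0 0 0 0 0" --pt "2 0 0 0 0 0 0" --pt "2.5 0 -1 0 0 0 0" --pt "2.5 0 -2.5 0 0 0 0" --pt "2.5 0 -4 0 0 0 0" --pt "2.5 0 -6 0 0 0 0" --pt "2.5 0 -7 0 0 0 0" --pt "4 0 -7 0 0 0 0" --pt "6 0 -7 0 0 0 0" --pt "7 0 -7 0 0 0 0" --pt "7 0 -7 0 0 0 0"

```text
time_s: 36.15
tcp_pos: [0.6058, -0.1939, 0.1751]
ee_rot: [[0.053, -0.999, 0.0], [-0.999, -0.053, 0.0], [-0.0, -0.0, -1.0]]
wrist_force: [-0.3, 0.4, -0.1]
gripper_width: 0.005
```

```bash
python3 - <<'E'
from g import *
state()
d=r.capture("side"); crop(d,"pics/s24.png",215,190,150,115,5)
cv2.imwrite("pics/s24f.png",d["pixels"][:,:,::-1])
d=r.capture("top"); crop(d,"pics/t24.png",240,210,130,130,4)
cv2.imwrite("pics/t24f.png",d["pixels"][:,:,::-1])
E
```

```text
t 36.15 tcp [ 0.6058 -0.1939  0.1751] yaw -86.96 tilt [ 0.e+00  3.e-04 -1.e+00] F [-0.3  0.4 -0.1] M [ 0.09 -0.03 -0.01] w 0.4 j [ -3.2  23.8   0.7  -0.  -66.9   6.3]
```

View pics/s24.png

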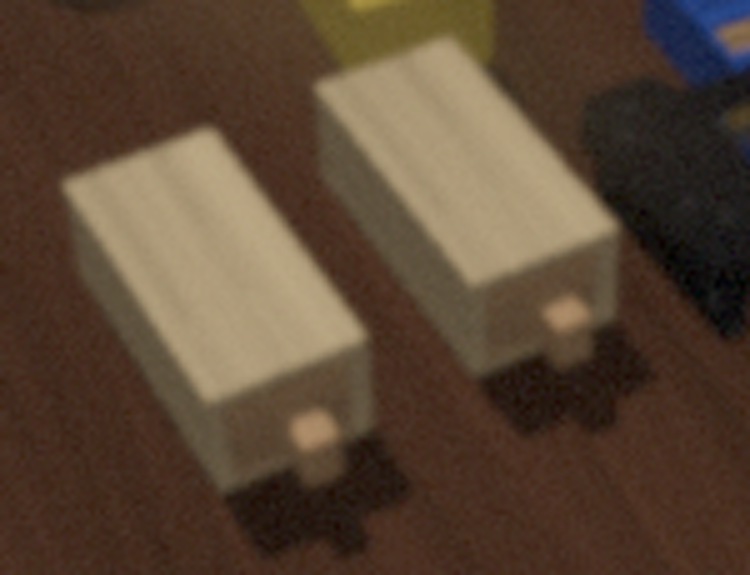

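View pics/t24f.png

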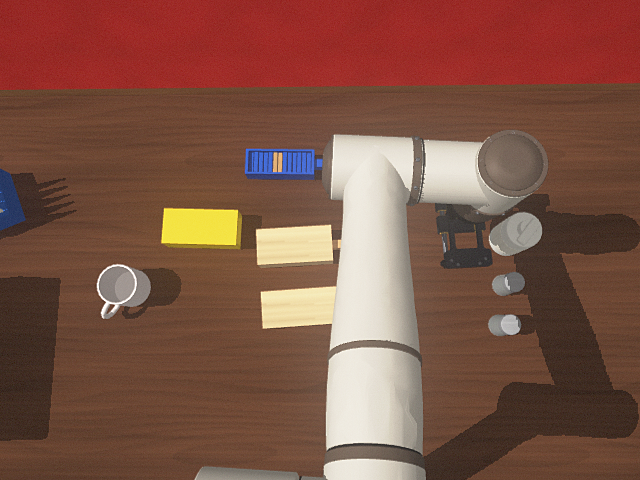

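Emit:
play_rows --pt "-2 0 -1 0 0 0 0" --pt "-4 0 -1 0 0 0 0" --pt "-6 0 -1 0 0 0 0" --pt "-8 0 -1 0 0 0 0" --pt "-10 0 -1 0 0 0 0" --pt "-12 0 -1 0 0 0 0" --pt "-14 0 -1 0 0 0 0" --pt "-16 0 -1 0 0 0 0" --pt "-18 0 -1 0 0 0 0" --pt "-20 0 -1 0 0 0 0" --pt "-20 0 -1 0 0 0 0" --pt "-20 0 -1 0 0 0 0"

```text
time_s: 37.45
tcp_pos: [0.5761, 0.3108, 0.1999]
ee_rot: [[0.061, -0.998, -0.001], [-0.998, -0.061, -0.0], [0.0, 0.001, -1.0]]
wrist_force: [0.5, 0.2, 0.3]
gripper_width: 0.001
```

```bash
python3 - <<'E'
from g import *
state()
d=r.capture("top"); crop(d,"pics/t25.png",240,210,130,130,4)
cv2.imwrite("pics/t25f.png",d["pixels"][:,:,::-1])
E
```

```text
t 37.45 tcp [0.5761 0.3108 0.1999] yaw -86.48 tilt [-9.e-04 -3.e-04 -1.e+00] F [0.5 0.2 0.3] M [-0.01 -0.07 -0.02] w 0.1 j [ 42.5  24.7   5.8  -0.  -71.1 -38.9]
```

View pics/t25.png

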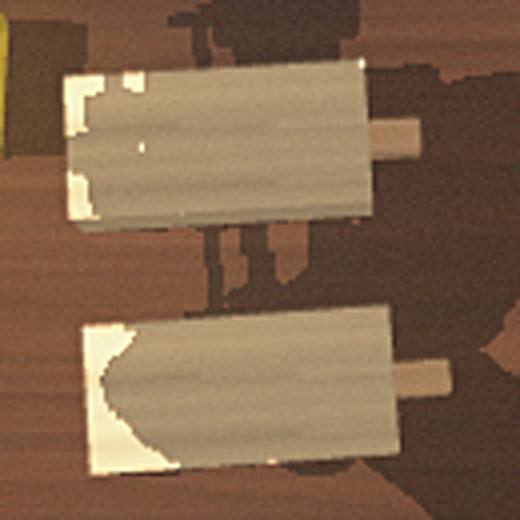

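View pics/t25f.png

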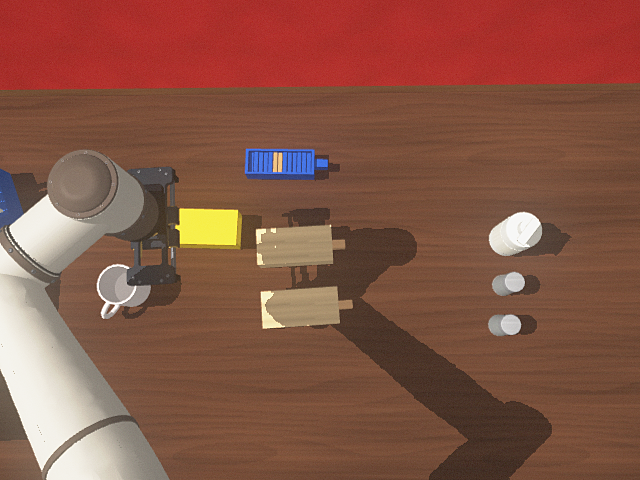

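```bash
python3 - <<'E'
from g import *
d=r.capture("top")
f=lambda u,v,z:bp(d,240+(u+.5)/4-.5,210+(v+.5)/4-.5,z)[:2]
a=np.radians(93.2); ux=np.array([np.cos(a),np.sin(a)]); uy=np.array([-ux[1],ux[0]])
for C,q in((np.array([.5898,.0989]),[(420,118),(420,157)]),(np.array([.4603,.0861]),[(451,359),(451,396)])):
    for u,v in q:
        w=f(u,v,.041)-C; print((w@ux*1000).round(1),(w@uy*1000).round(1))
E
```

```text
-107.0 -8.2
-105.7 12.7
-109.4 -10.3
-108.1 8.7
```

```bash
python3 -c "
from station import r
print(r.finish_job())"
```

```text
the job is handed in; nothing more can be done
None
```

The tray is turned round and fully home in its case (the farther one), with the pull tab facing out. I handed the job in at about 37.5 s of the 72 s allowed.

**What I did:** I pulled the tray out, turned it on the counter side of the mouth, and slid it back in. I then pushed the tab until the tray hit the back of the case, which showed as about 15 N with no further movement.

**What went wrong on the way:**
- **First insertion:** it jammed because I held the tray near its tail and its nose drooped onto the case floor's front edge. The wrist force reached about 44 N in-line (limit 120 N). I backed off and gripped it again nearer the middle. It then went in with almost no force.
- **Finger height:** the fingertips sit about 22–25 mm higher in the pictures than the stated TCP. My first push on the tab passed over it without touching, so I lowered the fingers and pushed again.

**Last checks:**
- **Depth:** the tab's end measures 106 mm from the case's centre, against 107 mm when right. The neighbour's measures about 109 mm.
- **Sideways:** the tab measures about 2 mm off centre, within the 3.5 mm play and close to what the camera can resolve.
- **Other things:** the neighbouring tray, mug, shakers and pump bottle look unmoved in the pictures. I saw no spilled sachets, and the gripper was clear of everything.

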